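# Put the desk tools back in their oak rests

### The arm

A 6-joint arm with a two-finger parallel gripper is mounted at the origin on the work surface; the furniture and walls round the work are solid. World frame = base frame: x ahead of the robot, y to its left, z up, the work surface at z = 0. Lengths are in m, angles in rad, forces in N, time in s.
With the tool pointing down it reaches from about 0.35 to 0.975 m from the base axis. Payload 4.9 kg.
Tool frame: the origin (TCP) lies between the finger pads; the fingertips stand 25 mm ahead of it and the grasp point (between the pads) lies 6 mm ahead of it (manip.tcp_to_tips is the z of the fingertips in the tool frame, in m); z points along the fingers, y is the line along which they close (so a half turn about z gives the same grasp; the last joint's range is limited). The gripper opens to 85 mm and grips with 20 to 120 N. Pads are 22 mm wide; open, the fingers measure 114 mm over their backs; the gripper's body (76 mm by 85 mm) begins 54 mm behind the grasp point. The pads swing forward as they close: fully open they stand 13 mm farther back than shut.
Start: joints at [-1.315, 0.053, 1.613, -0, 1.476, -0.119], TCP at [0.229, -0.582, 0.256] pointing down, gripper open.
Joint ranges: [-3.01, 3.01], [-1.01, 2.22], [0.06, 2.58], [-1.02, 4.17], [0.09, 2.62], [-3.14, 3.14]. Speed limits (rad/s): [2.57, 2.57, 3.14, 3.14, 3.14, 3.14].

### API

Orientations are given as a unit quaternion [w, x, y, z].
In Python, from plant import manip gives the robot as it stands. The module is installed in compiled form; this text tells all that it offers.
- The arm moves only by the tool arm_command, never from a script. Its argument "moves" is a list of rows, each a list of 3 entries, a list of its own where there are three numbers: the opening, from -1 (shut) to 1 (fully open), then the shift along the tool's x, y, z in units of 0.15 m (1.0 is 0.15 m), then the turn about the tool's z in units of 2 pi rad (1.0 is 2 pi rad). A call has 1 to 20 rows; each row is the pose to reach, as a shift and turn from the pose commanded when the call began, along the tool's axes at that moment, turning the shorter way round; what a row does not reach only later rows make up. A row lasts 1/12 s, in which the tool goes at most 41.7 mm and 7.16 degrees, less where a joint would pass 70% of its speed; a pose out of reach is approached as far as the arm can. A call with a number of a shift or a turn outside -1 to 1 is refused whole. A call with a gripper value outside its range is refused whole. The fingers move at their own pace and stop on an object; the grip force is fixed at half the most. Time passes only in rows, so rows that repeat a pose let the fingers close. It gives the time, the measured TCP pose, the force, the opening and the grip force at its end, in the units of the state.
- manip.state(): the state, without advancing time (a new reading comes with each control period).
- manip.grab_frame(name): name is "side" or "top" or "wrist"; returns a dict with "frame" (400x640x3 uint8, red, green, blue), "fx", "fy", "cx", "cy" (pixels), "k1" (the pictures are not rectified: a ray, as slopes to the right and down, at radius r is drawn at 1 + k1 r^2 times it, then the intrinsics apply), "R" (3x3) and "t" (3): a world point X has camera coordinates R X + t. Camera axes: x right, y down, z forward; pixel columns grow to the right and rows downward; lengths in m; the calibration is good to about 2 mm. A picture is of the moment at which its call begins. There is no depth.
- manip.job_done(): hands the job in; it is judged then, once.
Trained networks look in a picture, given as the dict that the camera call returned (one of the last four; its "shot" number tells which), for a name from the list of things; names that differ only in an ending like _2 or _b are one class to them, and where a whole thing is asked for, a point or a joint stands for the part that bears it (a point fixed in the world has none). Each returns a list of dicts, best first, with "confidence" (0 to 1); they miss things now and then, are a little off and sometimes report something else, mostly with a low value. They report only what shows in the picture. A call takes as long as a camera call. They do not tell look-alikes from the thing itself.
- manip.search_frame(picture, target): "extent" ([left, top, right, bottom] in pixels, round what is visible of it).
The state is a dict: "time": time; "joint_pos": joint angles; "joint_vel": joint speeds; "joint_efforts": joint torques, N m; "tool_pos": TCP position; "tool_rot": TCP orientation; "contact_force": force on the tool from outside, world axes, zero at the start; "ft_torque": the same for the moment, N m; "gripper_width": opening from 0.0 (shut) to 1.0 (fully open); "grasp_force": force on a finger pad.
Only numpy, scipy, OpenCV 4.12 (cv2) and the standard library are available. Lean on these libraries where they do the work, as an engineer would, in place of code of your own. Each camera call takes 0.05 s, during which the arm holds its last target. There are 200 camera calls.

### The job

Put the desk tools away: stand the ink bottle, the two rubber stamps and the loupe from the grey desk mat each upright in the small oak rest whose recess is cut to the shape and size of its base, seated flat on the floor of the recess. Any order will do; leave the matchbox where it lies.

Things in the scene. Friction and masses are not known exactly. Their poses are not given: they have to be found in the camera images.
- ink_bottle_loose: Square clear glass ink bottle with dark round screw cap, loose and upright: body 46 x 46 mm and 44 mm high, cap 32 mm across, 60 mm high in all. Origin: centre of its underside; x and y square to its sides, z up. Grip the body by two facing sides. Starts on the grey felt mat, whose top is at z = 4 mm.
- stamp_long: The longer rubber stamp: dark wooden base 28 x 60 x 18 mm with a pale turned wooden handle (about 22 mm thick) rising from its centre to 63 mm. Loose, upright on the mat (top at z = 4 mm). Origin: centre of its underside; x along the 28 mm side, y along the 60 mm side, z up. Grip by the handle.
- stamp_short: The shorter rubber stamp: pale wooden base 28 x 38 x 18 mm with a dark turned wooden handle (about 22 mm thick) rising from its centre to 63 mm. Loose, upright on the mat (top at z = 4 mm). Origin: centre of its underside; x along the 28 mm side, y along the 38 mm side, z up. Grip by the handle.
- loupe_loose: Black round watchmaker's loupe standing on end, 36 mm across at both ends, slightly waisted, 38 mm high. Loose, on the mat (top at z = 4 mm). Origin: centre of its underside, z up.
- rest_square: Fixed light-oak block 68 x 88 x 12 mm on the felt mat, one of four alike outside; in its top a centred dark-floored recess, 58 x 58 mm, sides along x and y, 7 mm deep (floor 5 mm above the block's underside). Origin: centre of the underside; x along the 68 mm side, y along the 88 mm side, z up.
- rest_long: Fixed light-oak block 68 x 88 x 12 mm on the felt mat, one of four alike outside; in its top a centred dark-floored recess, 40 mm along x by 72 mm along y, 7 mm deep (floor 5 mm above the block's underside). Origin: centre of the underside; x along the 68 mm side, y along the 88 mm side, z up.
- rest_short: Fixed light-oak block 68 x 88 x 12 mm on the felt mat, one of four alike outside; in its top a centred dark-floored recess, 40 mm along x by 50 mm along y, 7 mm deep (floor 5 mm above the block's underside). Origin: centre of the underside; x along the 68 mm side, y along the 88 mm side, z up.
- rest_round: Fixed light-oak block 68 x 88 x 12 mm on the felt mat, one of four alike outside; in its top a centred dark-floored recess, round, 48 mm across, 7 mm deep (floor 5 mm above the block's underside). Origin: centre of the underside; x along the 68 mm side, y along the 88 mm side, z up.
- match_box: Bystander, to be left alone: matchbox with red top, 36 x 53 x 15 mm, loose, lying flat on the mat (top at z = 4 mm). Origin: centre of its underside; y along the 53 mm side, z up.
There are look-alikes about, which are no part of the job. Of the things that look like the ink_bottle_loose, the larger one is meant.

How it is judged:
By the outcome, as a careful person would: the job done as asked, in the order asked, and still so for the second after the job is handed in, with the robot touching nothing.
It also fails if it takes over 115 s, if anything falls off the work surface, if the arm or the gripper's body presses on something with over 40 N, if the wrist force passes 120 N, or if a joint passes its speed limit or range.

## Working session

There is one attempt and no reset: what is moved stays moved. The work goes in short steps, Python scripts to look and compute and a tool call to move; the robot and the scene stay as the last step left them, time stands still between calls to the robot, and variables do not carry over. Pictures are saved under pics/ and viewed, at most 14 in all, crops included, and the job is handed in when it is done.

Besides the shell and the picture viewer there is one more tool, called after ">>>" as name(argument=value, ...), one argument or row to a line, values as JSON. arm_command: Moves the arm, as the interface text tells. Shifts and turns lie within -1 to 1; 1 stands for 0.15 m of shift or 2 pi rad of turn. Its arguments: {"type":"object","properties":{"moves":{"type":"array"}},"required":["moves"]}

```bash
mkdir -p pics; python3 - <<'E'
from plant import manip
import cv2
print(manip.state(), manip.tcp_to_tips)
names="ink_bottle_loose stamp_long stamp_short loupe_loose rest_square rest_long rest_short rest_round match_box".split()
for c in ("top","side"):
    p=manip.grab_frame(c); cv2.imwrite(f"pics/{c}0.png",p["frame"][:,:,::-1])
    print(c,{k:p[k] for k in("fx","fy","cx","cy","k1","R","t","shot")})
    for n in names:
        print(n,[([round(v) for v in d["extent"]],round(d["confidence"],2)) for d in manip.search_frame(p,n)])
E
```

```text
{'time': 0.0, 'joint_pos': array([-1.31500139e+00,  5.33943367e-02,  1.61432377e+00,  2.37305139e-06,
        1.47598823e+00, -1.18993661e-01]), 'joint_vel': array([ 0.00109168,  0.00107794, -0.00095154, -0.0003359 , -0.00093297,
        0.00130277]), 'joint_efforts': array([ 2.07825775e-03, -3.93679655e+01, -3.70173991e+01,  8.62602610e-05,
        7.12832581e-03, -5.76450887e-06]), 'tool_pos': array([ 0.22865413, -0.58104834,  0.25502194]), 'tool_rot': array([-1.05445147e-03,  9.82492483e-01,  1.86299230e-01, -7.10539994e-05]), 'contact_force': array([-0.36447858,  0.48955718,  0.23453337]), 'ft_torque': array([0.00539654, 0.00609846, 0.03819925]), 'grasp_force': 0.0, 'gripper_width': 1.0045630080667998} 0.025
top {'fx': 431.24861925832187, 'fy': 431.24861925832187, 'cx': 318.4717625886007, 'cy': 199.62984681935066, 'k1': -0.08868339105161903, 'R': array([[ 0.01441607, -0.99985656,  0.00889059],
       [-0.99631649, -0.01511559, -0.08440953],
       [ 0.08453181, -0.00764098, -0.99639148]]), 't': array([-0.00997221,  0.39427286,  1.20161602]), 'shot': 1}
ink_bottle_loose [([239, 13
[... 571 characters left out ...]
4060562533618, 'k1': -0.03184794092896618, 'R': array([[-0.97374546, -0.22758609, -0.00493461],
       [-0.09005719,  0.40504471, -0.90985081],
       [ 0.20906812, -0.88551869, -0.41490621]]), 't': array([0.38610305, 0.08835159, 1.25953539]), 'shot': 2}
ink_bottle_loose [([243, 229, 263, 257], 0.67), ([371, 266, 384, 287], 0.6)]
stamp_long [([276, 201, 290, 221], 0.53)]
stamp_short []
loupe_loose [([287, 261, 305, 280], 0.79)]
rest_square [([294, 227, 331, 251], 0.95), ([240, 226, 267, 258], 0.67)]
rest_long [([207, 279, 242, 308], 0.68)]
rest_short [([337, 175, 366, 193], 0.63)]
rest_round [([314, 198, 352, 217], 0.69), ([289, 259, 303, 282], 0.41)]
match_box [([305, 168, 327, 175], 0.45)]
```

```bash
python3 - <<'E'
import cv2
a=cv2.imread("pics/top0.png")[110:290,150:480]; cv2.imwrite("pics/top0c.png",cv2.resize(a,(800,436),interpolation=cv2.INTER_CUBIC))
a=cv2.imread("pics/side0.png")[140:340,180:430]; cv2.imwrite("pics/side0c.png",cv2.resize(a,(750,600),interpolation=cv2.INTER_CUBIC))
E
```

```text
(no output)
```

View pics/top0c.png

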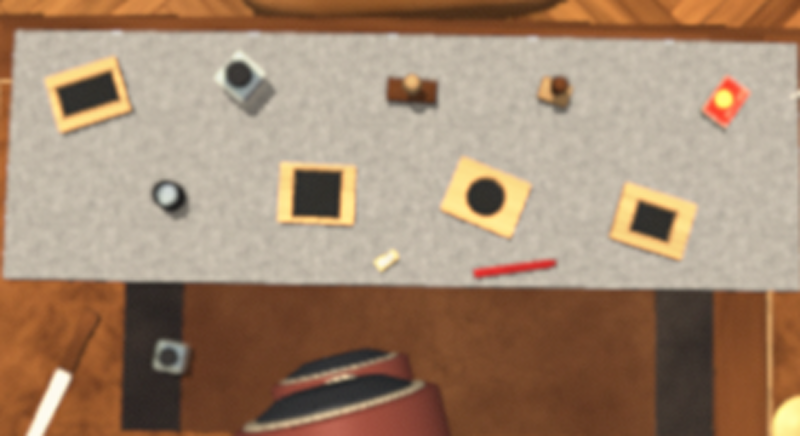

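View pics/side0c.png

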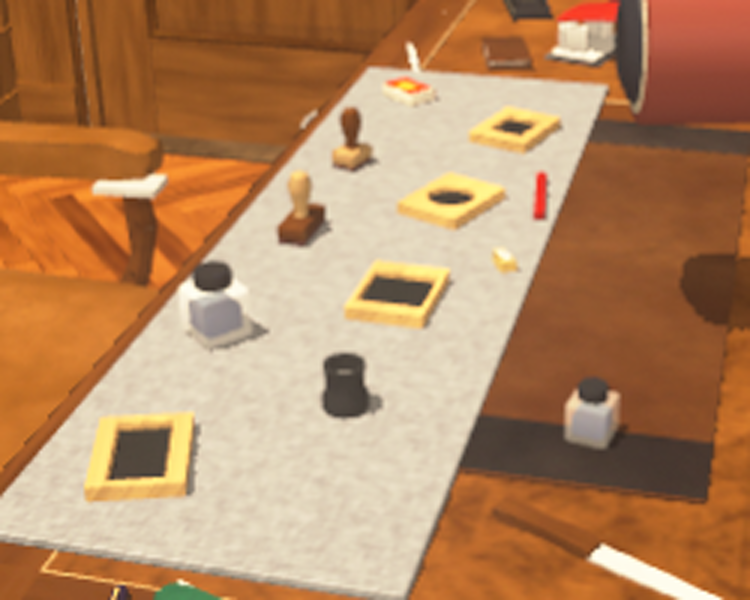

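The top view shows the bottle at (250,143) on the mat. A smaller bottle sits off the mat at (221,257), so the one on the mat is the one meant: it is larger, and the task says it stands on the mat. The other things in the top view:
- stamp_long (320,147), stamp_short (379,147), loupe (220,190)
- rests: long (186,149), square (281,190), round (350,191), short (419,201)
- matchbox (449,152)

The side view shows the same layout.

```bash
cat > h.py <<'E'
import numpy as np, cv2
from plant import manip
from scipy.spatial.transform import Rotation as Ro
def ray(p,uv):
    K=np.array([[p["fx"],0,p["cx"]],[0,p["fy"],p["cy"]],[0,0,1]])
    q=cv2.undistortPoints(np.array(uv,float).reshape(-1,1,2),K,np.array([p["k1"],0,0,0,0.])).reshape(-1,2)
    R,t=np.array(p["R"]),np.array(p["t"])
    return -R.T@t, np.c_[q,np.ones(len(q))]@R
def plane(p,uv,z):
    c,d=ray(p,uv); return c+d*((z-c[2])/d[:,2])[:,None]
def proj(p,X):
    X=np.atleast_2d(X)@np.array(p["R"]).T+np.array(p["t"]); s=X[:,:2]/X[:,2:]
    r2=(s**2).sum(1,keepdims=True); s=s*(1+p["k1"]*r2)
    return s*[p["fx"],p["fy"]]+[p["cx"],p["cy"]]
def tri(obs):
    A=np.zeros((3,3));b=np.zeros(3)
    for p,uv in obs:
        c,d=ray(p,[uv]); d=d[0]/np.linalg.norm(d[0]); P=np.eye(3)-np.outer(d,d); A+=P;b+=P@c
    X=np.linalg.solve(A,b)
    return X,[np.linalg.norm(proj(p,X)[0]-uv) for p,uv in obs]
def pose(s=None):
    s=s or manip.state(); w,x,y,z=s["tool_rot"]; return np.array(s["tool_pos"]),Ro.from_quat([x,y,z,w]).as_matrix()
def shift(target):  # world target TCP -> units
    p,R=pose(); return (R.T@(np.array(target)-p)/0.15).round(3)
E
python3 - <<'E'
from h import *
T=manip.grab_frame("top");S=manip.grab_frame("side");W=manip.grab_frame("wrist")
top=dict(bottle=(250,143),slong=(320,147),sshort=(379,147),loupe=(220,190),rl=(186,149),rsq=(281.5,190),rr=(350.5,191),rs=(419.5,201),match=(449,152),pen=(362,221))
side=dict(bottle=(251,245),slong=(281,213),sshort=(298,184),loupe=(295,269),rl=(226,292),rsq=(312,236),rr=(331,206),rs=(352,182.5))
for n in top:
    z={'b':.04,'s':.04,'l':.03}.get(n[0],.01)
    print(n,plane(T,[top[n]],z)[0].round(3), *( [x.round(3) if hasattr(x,'round') else np.round(x,1) for x in tri([(T,top[n]),(S,side[n])])] if n in side else []))
p,R=pose(); print("R",R.round(3))
Rw=np.array(W["R"]); c=-Rw.T@W["t"]; print("cam in tool",R.T@(c-p),(Rw@R).round(3),W["fx"],W["k1"],W["cx"],W["cy"])
cv2.imwrite("pics/w0.png",W["frame"][:,:,::-1])
E
```

```text
bottle [0.549 0.191 0.04 ] [0.554 0.194 0.02 ] [0.2 0.2]
slong [ 0.541 -0.006  0.04 ] [ 0.545 -0.007  0.016] [0.3 0.3]
sshort [ 0.544 -0.172  0.04 ] [ 0.543 -0.172  0.039] [0.2 0.2]
loupe [0.416 0.273 0.03 ] [0.417 0.275 0.019] [0.2 0.3]
rl [0.536 0.381 0.01 ] [0.537 0.381 0.01 ] [0.3 0.4]
rsq [0.421 0.101 0.01 ] [0.422 0.102 0.012] [0.5 0.5]
rr [ 0.421 -0.095  0.01 ] [ 0.42  -0.095  0.01 ] [0.4 0.3]
rs [ 0.395 -0.293  0.01 ] [ 0.395 -0.293  0.009] [0.2 0.2]
match [ 0.539 -0.381  0.01 ]
pen [ 0.336 -0.128  0.01 ]
R [[ 0.931  0.366 -0.   ]
 [ 0.366 -0.931 -0.   ]
 [-0.     0.    -1.   ]]
cam in tool [ 0.07005584 -0.00141738 -0.11710717] [[-0.     1.    -0.   ]
 [-0.96  -0.    -0.281]
 [-0.281  0.     0.96 ]] 279.0975984504208 -0.008204980562476453 323.8135236545399 195.19946567914423
```

>>> arm_command(
  moves=[
    [1,[0.74,-0.55,0],0],
    [1,[0.74,-0.55,0],0],
    [1,[0.74,-0.55,0],0],
    [1,[0.74,-0.55,0],0],
  ],
)

```text
time: 1.48
tool_pos: [0.3039, -0.4606, 0.2562]
tool_rot: [-0.001, 0.982, 0.188, 0.001]
contact_force: [-0.1, -0.2, 0.2]
gripper_width: 1.002
grasp_force: 0.0
```

>>> arm_command(
  moves=[
    [1,[0.74,-0.55,0],0],
    [1,[0.74,-0.55,0],0],
    [1,[0.74,-0.55,0],0],
    [1,[0.74,-0.55,0],0],
  ],
)

```text
time: 1.82
tool_pos: [0.3768, -0.3434, 0.2565]
tool_rot: [-0.0, 0.982, 0.188, 0.001]
contact_force: [-0.1, 0.0, -0.2]
gripper_width: 0.997
grasp_force: 0.0
```

>>> arm_command(
  moves=[
    [1,[0.74,-0.55,0],0.06],
    [1,[0.74,-0.55,0],0.06],
    [1,[0.74,-0.55,0],0.06],
    [1,[0.74,-0.55,0],0.06],
    [1,[0.74,-0.55,0],0.06],
    [1,[0.74,-0.55,0],0.06],
  ],
)

```text
time: 2.32
tool_pos: [0.4485, -0.229, 0.2565]
tool_rot: [0.0, 1.0, 0.0, -0.0]
contact_force: [-0.5, 0.6, 0.7]
gripper_width: 1.0
grasp_force: 0.0
```

```bash
cat > snap.py <<'E'
import sys,pickle
from h import *
n=sys.argv[1]
W=manip.grab_frame("wrist"); pickle.dump(W,open(n+".pkl","wb")); cv2.imwrite(f"pics/{n}.png",W["frame"][:,:,::-1])
p,R=pose(); print(p.round(4),R[:,0].round(3),manip.state()["time"])
for k in "ink_bottle_loose stamp_long stamp_short loupe_loose rest_square rest_long rest_short rest_round match_box".split():
    print(k,[([round(v,1) for v in d["extent"]],round(d["confidence"],2)) for d in manip.search_frame(W,k)])
E
python3 snap.py w1
```

```text
[ 0.4481 -0.2298  0.2564] [ 1.    -0.001 -0.   ] 2.3667
ink_bottle_loose [([0.0, 293.9, 22.9, 326.7], 0.71), ([0.0, 77.9, 10.4, 102.8], 0.51)]
stamp_long [([105.6, 76.9, 171.9, 104.0], 0.81)]
stamp_short [([262.5, 74.4, 295.2, 106.8], 0.58)]
loupe_loose []
rest_square [([36.4, 163.3, 116.1, 216.7], 0.79)]
rest_long []
rest_short [([333.3, 177.0, 410.7, 240.1], 0.76), ([35.8, 165.7, 116.0, 216.9], 0.63)]
rest_round [([187.3, 152.5, 262.5, 223.8], 0.94)]
match_box [([423.0, 68.3, 472.8, 122.6], 0.97)]
```

View pics/w1.png

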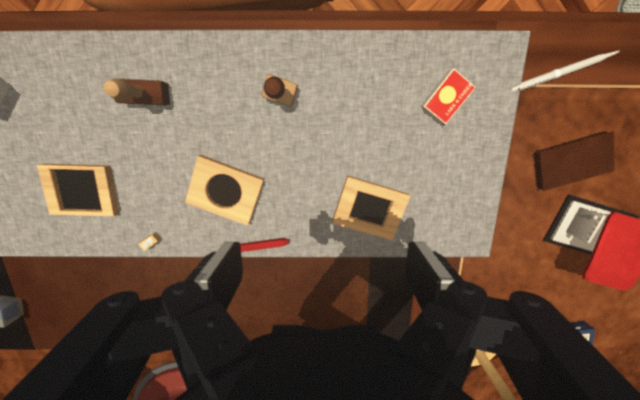

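The wrist view shows stamp_long near (140,92), stamp_short near (280,90) and the matchbox at (448,96). The rests are at square (77,190), round (225,189) and short (371,208). I'll take a second view from the left.

>>> arm_command(
  moves=[
    [1,[0,-1,0],0],
    [1,[0,-1,0],0],
    [1,[0,-1,0],0],
    [1,[0,-1,0],0],
  ],
)

```text
time: 3.15
tool_pos: [0.448, -0.0768, 0.2564]
tool_rot: [-0.001, 1.0, -0.001, 0.0]
contact_force: [0.2, -0.2, -0.2]
gripper_width: 1.0
grasp_force: 0.0
```

>>> arm_command(
  moves=[
    [1,[0,-0.5,0],0],
    [1,[0,-0.5,0],0],
    [1,[0,-0.5,0],0],
  ],
)

```text
time: 3.4
tool_pos: [0.4482, 0.0001, 0.2565]
tool_rot: [-0.001, 1.0, 0.002, 0.0]
contact_force: [-0.3, -0.6, 0.4]
gripper_width: 1.002
grasp_force: 0.0
```

```bash
python3 snap.py w2
```

```text
[ 0.4484 -0.0021  0.2564] [1.    0.003 0.   ] 3.45
ink_bottle_loose [([121.3, 53.2, 193.8, 114.5], 0.65)]
stamp_long [([308.2, 77.0, 358.4, 101.8], 0.96)]
stamp_short [([447.0, 77.2, 499.4, 105.8], 0.68)]
loupe_loose [([91.7, 178.3, 140.1, 209.0], 0.7)]
rest_square [([212.1, 162.9, 279.5, 214.7], 0.76)]
rest_long [([0.0, 57.6, 68.7, 138.3], 0.66)]
rest_short [([496.6, 176.6, 584.6, 241.6], 0.83)]
rest_round [([354.3, 157.9, 439.0, 224.4], 0.61), ([446.8, 75.9, 497.0, 104.8], 0.3)]
match_box []
```

>>> arm_command(
  moves=[
    [1,[0,-1,0],0],
    [1,[0,-1,0],0],
    [1,[0,-1,0],0],
    [1,[0,-1,0],0],
  ],
)

```text
time: 4.23
tool_pos: [0.4487, 0.148, 0.2565]
tool_rot: [-0.001, 1.0, -0.001, 0.0]
contact_force: [1.0, 0.1, 0.0]
gripper_width: 0.998
grasp_force: 0.0
```

>>> arm_command(
  moves=[
    [1,[0,-0.6,0],0],
    [1,[0,-0.6,0],0],
    [1,[0,-0.6,0],0],
  ],
)

```text
time: 4.48
tool_pos: [0.4486, 0.24, 0.2563]
tool_rot: [-0.001, 1.0, 0.001, -0.0]
contact_force: [-0.0, -0.6, 1.0]
gripper_width: 1.001
grasp_force: 0.0
```

```bash
python3 snap.py w3; python3 -c "
import cv2
a=cv2.imread('pics/w2.png')[50:270];b=cv2.imread('pics/w3.png')[50:270]
cv2.imwrite('pics/w23.png',cv2.resize(cv2.vconcat([a,b]),(800,550),interpolation=cv2.INTER_CUBIC))"
```

```text
[0.4487 0.2387 0.2562] [ 1.     0.002 -0.001] 4.5333
ink_bottle_loose [([294.5, 296.6, 318.2, 327.0], 0.93)]
stamp_long [([528.1, 156.5, 615.9, 225.1], 0.72)]
stamp_short []
loupe_loose [([285.1, 180.9, 312.7, 210.4], 0.92)]
rest_square [([390.8, 163.8, 462.5, 216.2], 0.64)]
rest_long [([168.2, 58.0, 256.1, 140.5], 0.93)]
rest_short []
rest_round [([527.4, 156.3, 615.1, 223.4], 0.93)]
match_box [([284.6, 177.8, 313.2, 214.3], 0.5)]
```

View pics/w23.png

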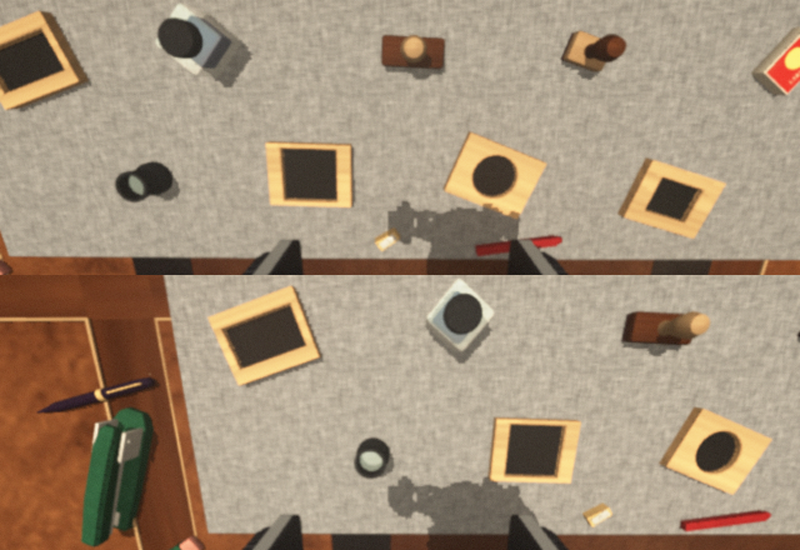

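w2 and w3 show all four rests, both stamps, the loupe and the bottle. In w3 the bottle is at about (368,90), the loupe at (298,195) and rest_long at (212,99). Next I'll fit known-size silhouettes over the three views, with height left free as a check.

```bash
cat > fit.py <<'E'
import pickle
from h import *
from scipy.optimize import minimize
V=[pickle.load(open(f"w{i}.pkl","rb")) for i in (1,2,3)]
def box(a,b,z0,z1): return np.array([[x*a/2,y*b/2,z] for x in(-1,1) for y in(-1,1) for z in(z0,z1)])
def cyl(r,z0,z1):
    t=np.linspace(0,2*np.pi,24,endpoint=False); return np.concatenate([np.c_[r*np.cos(t),r*np.sin(t),0*t+z] for z in(z0,z1)])
rest=[box(.068,.088,0,.012)]; handle=cyl(.011,.016,.063)
M={"stamp_long":([box(.028,.060,0,.018),handle],(.545,-.007),0),"stamp_short":([box(.028,.038,0,.018),handle],(.544,-.172),0),
"loupe":([cyl(.018,0,.038)],(.417,.275),0),"cap":([cyl(.016,.048,.060)],(.553,.192),0),
"rest_long":(rest,(.537,.381),.28),"rest_square":(rest,(.422,.102),0),"rest_round":(rest,(.420,-.095),-.35),"rest_short":(rest,(.395,-.293),-.3)}
def mask(p,n):
    h=cv2.cvtColor(cv2.GaussianBlur(p["frame"],(3,3),0),cv2.COLOR_RGB2HSV); S,v=h[...,1].astype(int),h[...,2]
    if n in("loupe","cap"): m=v<60
    else: m=(S>75)
    m=m.astype(np.uint8)
    if n.startswith("rest"): m|=(v<60).astype(np.uint8)
    return cv2.morphologyEx(m,cv2.MORPH_CLOSE,np.ones((3,3)))
def render(p,parts,q,s=8):
    x,y,z,w=q; c,sn=np.cos(w),np.sin(w); im=np.zeros((400,640),np.uint8)
    for P in parts:
        X=P@np.array([[c,sn,0],[-sn,c,0],[0,0,1]])+[x,y,z]
        hull=cv2.convexHull(proj(p,X).astype(np.float32))
        cv2.fillConvexPoly(im,np.round(hull*256).astype(np.int32),255,cv2.LINE_AA,8)
    return im/255.
def fit(n,views=V,q0=None,verbose=True):
    parts,xy,w=M[n]; use=[]
    for p in views:
        u=proj(p,[[*xy,.02]])[0]
        if not(45<u[0]<595 and 45<u[1]<260): continue
        m=mask(p,n); roi=np.zeros_like(m); cv2.circle(roi,tuple(int(k) for k in u),62 if n.startswith("rest") else 45,1,-1); m=m*roi
        k,l=cv2.connectedComponents(m); r0=render(p,parts,(*xy,.004,w))>.5
        b=np.argmax([0]+[((l==i)&r0).sum() for i in range(1,k)]); use.append((p,cv2.drawContours(np.zeros_like(m),cv2.findContours((l==b).astype(np.uint8),0,2)[0],-1,1,-1)))
    f=lambda q:sum(np.abs(render(p,parts,q)-m).sum()/m.sum() for p,m in use)/len(use)
    best=None
    for w0 in ([w,w+.4,w-.4,w+.8,w-.8] if n.startswith("stamp") else [w]):
        q=np.array([*xy,.004,w0]); r=minimize(f,q,method="Nelder-Mead",options=dict(initial_simplex=np.vstack([q]+[q+d for d in np.diag([.006,.006,.006,.15])]),maxiter=250))
        if best is None or r.fun<best.fun: best=r
    if verbose: print(n,best.x.round(4),"yaw deg",np.degrees(best.x[3]).round(1),"err",round(best.fun,3),"views",len(use))
    return best.x,use
if __name__=="__main__":
    for n in M: fit(n)
    # closeups
    p=V[2]; a=p["frame"][45:140,320:420][:,:,::-1]; b=V[1]["frame"][45:140,425:525][:,:,::-1]
    cv2.imwrite("pics/cr.png",cv2.resize(np.hstack([a,b]),(800,380),interpolation=cv2.INTER_CUBIC))
E
python3 fit.py
```

```text
stamp_long [ 0.5438 -0.0056 -0.0042 -0.042 ] yaw deg -2.4 err 0.164 views 3
stamp_short [ 0.5457 -0.1742 -0.0042 -0.3056] yaw deg -17.5 err 0.197 views 2
loupe [ 0.4091  0.2801 -0.0401  0.7862] yaw deg 45.0 err 2.413 views 2
cap [ -10.6552  113.6029 -224.6331 2715.5758] yaw deg 155591.0 err 1.019 views 2
rest_long [0.5344 0.3802 0.0016 0.3245] yaw deg 18.6 err 0.02 views 1
rest_square [ 0.4192  0.1037  0.0036 -0.0276] yaw deg -1.6 err 0.026 views 3
rest_round [ 0.4184 -0.0943  0.0037 -0.3802] yaw deg -21.8 err 0.023 views 3
rest_short [ 0.393  -0.2924  0.0034 -0.2947] yaw deg -16.9 err 0.023 views 2
```

View pics/cr.png

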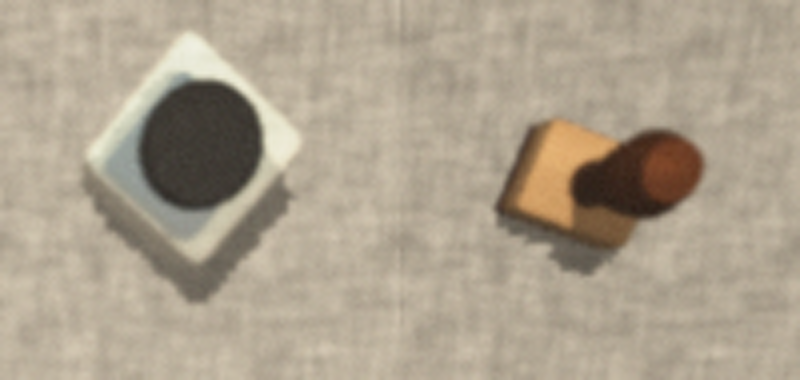

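Left crop, bottle (w3): the body is a diamond and the dark round cap is centred at (345,81). It is the large bottle on the mat. Right crop, stamp_short (w2): a pale base turned about -15° with a dark handle. Rest heights come out at about 3.6 mm against the stated 4 mm. Next I'll tune the masks for the loose things.

```bash
python3 - <<'E'
from fit import *
import fit as F
hs=[cv2.cvtColor(cv2.GaussianBlur(p["frame"],(3,3),0),cv2.COLOR_RGB2HSV) for p in V]
print("felt",hs[2][130:150,320:400].reshape(-1,3).mean(0).round(),hs[2][130:150,320:400,1].max(),"cap",hs[2][75:88,340:350].reshape(-1,3).mean(0).round(),"shadow",hs[2][112,365:372].tolist()[:3])
print("loupe", hs[2][180:212:3,298,2].tolist(), hs[2][180:212:3,298,1].tolist())
def mask2(p,n):
    h=cv2.cvtColor(cv2.GaussianBlur(p["frame"],(3,3),0),cv2.COLOR_RGB2HSV).astype(int); S,v=h[...,1],h[...,2]
    m=(v<80) if n in("loupe","cap") else (S>100)
    return cv2.morphologyEx(m.astype(np.uint8),cv2.MORPH_CLOSE,np.ones((3,3)))
F.mask=mask2
for n in ("stamp_long","stamp_short","loupe","cap"):
    q,use=fit(n)
    for p,m in use:
        mm=cv2.moments(m); print("  area",m.sum(),"model",round(render(p,M[n][0],(*M[n][1],.004,q[3])).sum()),"c",round(mm["m10"]/mm["m00"],1),round(mm["m01"]/mm["m00"],1))
E
```

```text
felt [ 19.  42. 190.] 45 cap [ 29.  32. 196.] shadow [[20, 44, 115], [20, 44, 116], [19, 46, 117]]
loupe [114, 55, 54, 66, 183, 209, 208, 193, 159, 79, 60] [45, 46, 42, 42, 29, 29, 31, 32, 37, 39, 43]
stamp_long [ 0.5436 -0.0057 -0.006  -0.0369] yaw deg -2.1 err 0.265 views 3
  area 1283 model 1822 c 136.0 91.0
  area 1136 model 1433 c 329.8 90.9
  area 1442 model 1974 c 531.7 91.7
stamp_short [ 0.546  -0.1751 -0.0074 -0.2715] yaw deg -15.6 err 0.295 views 2
  area 723 model 948 c 279.1 89.9
  area 1028 model 1450 c 474.3 89.7
loupe [ 0.4115  0.2781 -0.0047  0.2995] yaw deg 17.2 err 0.307 views 2
  area 959 model 1273 c 115.5 195.2
  area 623 model 874 c 297.6 196.1
cap [ 0.5517  0.1944 -0.0041  0.0042] yaw deg 0.2 err 0.236 views 2
  area 819 model 1061 c 144.3 80.4
  area 695 model 916 c 369.4 81.0
```

```bash
python3 - <<'E'
from fit import *
import fit as F
def mask2(p,n):
    h=cv2.cvtColor(p["frame"],cv2.COLOR_RGB2HSV).astype(int); S,v=h[...,1],h[...,2]
    m=(v<95) if n in("loupe","cap") else (S>70)
    return cv2.morphologyEx(m.astype(np.uint8),cv2.MORPH_CLOSE,np.ones((3,3)))
F.mask=mask2
for n in ("stamp_long","stamp_short","loupe","cap"):
    q,use=fit(n)
    parts=M[n][0]
    f=lambda a:sum(np.abs(render(p,parts,(a[0],a[1],.004,a[2]))-m).sum()/m.sum() for p,m in use)
    r=minimize(f,[q[0],q[1],q[3]],method="Nelder-Mead",options=dict(initial_simplex=[[q[0]+a,q[1]+b,q[3]+c] for a,b,c in((0,0,0),(.004,0,0),(0,.004,0),(0,0,.1))]))
    print("   fixed z",r.x.round(4),np.degrees(r.x[2]).round(1),r.fun/len(use))
c=plane(V[2],[(367,53),(395,79.5),(369,111),(342,84.5)],.048)
print(c.round(4)); 
for i in range(4):
    d=c[(i+1)%4]-c[i]; print(np.linalg.norm(d).round(4),np.degrees(np.arctan2(d[1],d[0])).round(1)%90)
print(c.mean(0))
E
```

```text
stamp_long [ 0.5438 -0.0057 -0.004  -0.0428] yaw deg -2.5 err 0.15 views 3
   fixed z [ 0.5435 -0.005  -0.0426] -2.4 0.1984022774597959
stamp_short [ 0.5455 -0.1744 -0.0037 -0.2933] yaw deg -16.8 err 0.192 views 2
   fixed z [ 0.5451 -0.1743 -0.2645] -15.2 0.2253299610935665
loupe [ 0.4124  0.2776 -0.0028  0.1869] yaw deg 10.7 err 0.228 views 2
   fixed z [0.4142 0.2746 0.2418] 13.9 0.26865001809750777
cap [ 0.5517  0.1939 -0.0023  0.0992] yaw deg 5.7 err 0.169 views 2
   fixed z [0.5509 0.1929 0.2062] 11.8 0.21237610966540277
[[0.58   0.1958 0.048 ]
 [0.554  0.1643 0.048 ]
 [0.5211 0.191  0.048 ]
 [0.5487 0.2217 0.048 ]]
0.0409 50.400000000000006
0.0423 50.900000000000006
0.0413 48.0
0.0406 50.4
[0.55097423 0.1932064  0.048     ]
```

The fits agree across the masks, so I'll start with the loupe, hovering before I descend.

>>> arm_command(
  moves=[
    [1,[-0.24,-0.25,0.9],0],
    [1,[-0.24,-0.25,0.9],0],
    [1,[-0.24,-0.25,0.9],0],
    [1,[-0.24,-0.25,0.9],0],
    [1,[-0.24,-0.25,0.9],0],
    [1,[-0.24,-0.25,0.9],0],
  ],
)

```text
time: 5.48
tool_pos: [0.4127, 0.2727, 0.1207]
tool_rot: [0.001, 1.0, -0.001, -0.001]
contact_force: [0.2, -0.0, 0.6]
gripper_width: 1.0
grasp_force: 0.0
```

```bash
python3 - <<'E'
from h import *
p,R=pose(); print(p.round(4),R[:,0].round(4))
W=manip.grab_frame("wrist"); f=W["frame"].copy()
for z,c in ((.004,(255,0,0)),(.042,(0,255,0))):
    t=np.linspace(0,6.28,40); 
    for u in proj(W,np.c_[.413+.018*np.cos(t),.276+.018*np.sin(t),0*t+z]): f[tuple(np.clip(np.round(u[::-1]).astype(int),0,[399,639]))]=c
g=proj(W,[p+R[:,2]*.006])[0]; print(g)
cv2.imwrite("pics/l1.png",f[100:,120:520,::-1])
E
```

```text
[0.4127 0.2727 0.1207] [ 1.     -0.0021 -0.0017]
[325.5418705  260.61507975]
```

View pics/l1.png

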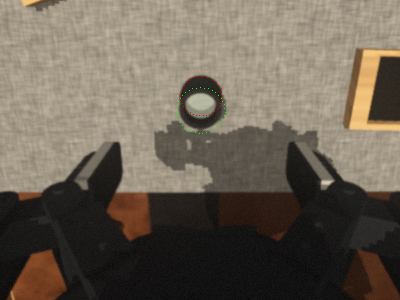

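The loupe at (201,102) in the crop lines up with the model circles to about 2 mm and sits between the fingers, so I'll descend, close and lift.

>>> arm_command(
  moves=[
    [1,[0.01,-0.02,0.25],0],
    [1,[0.01,-0.02,0.42],0],
    [1,[0.01,-0.02,0.52],0],
    [1,[0.01,-0.02,0.55],0],
    [1,[0.01,-0.02,0.55],0],
    [-1,[0.01,-0.02,0.55],0],
    [-1,[0.01,-0.02,0.55],0],
    [-1,[0.01,-0.02,0.55],0],
    [-1,[0.01,-0.02,0.55],0],
    [-1,[0.01,-0.02,0.55],0],
    [-1,[0.01,-0.02,0.55],0],
    [-1,[0.01,-0.02,0.55],0],
    [-1,[0.01,-0.02,0.55],0],
    [-1,[0.01,-0.02,0.55],0],
    [-1,[0.01,-0.02,0.55],0],
  ],
)

```text
time: 6.78
tool_pos: [0.4159, 0.2769, 0.0405]
tool_rot: [-0.001, 1.0, -0.001, 0.001]
contact_force: [0.1, 0.0, 5.0]
gripper_width: 0.377
grasp_force: 60.2
```

>>> arm_command(
  moves=[
    [-1,[0,0,-0.1],0],
    [-1,[0,0,-0.3],0],
    [-1,[0,0,-0.55],0],
    [-1,[0,0,-0.7],0],
    [-1,[0,0,-0.7],0],
  ],
)

```text
time: 7.2
tool_pos: [0.4179, 0.2778, 0.1503]
tool_rot: [-0.002, 1.0, -0.001, 0.005]
contact_force: [0.6, 0.8, -0.2]
gripper_width: 0.375
grasp_force: 59.7
```

The loupe is held (width 32 mm at the waist). Now I'll carry it to the round rest.

>>> arm_command(
  moves=[
    [-1,[0,0.2,0],0],
    [-1,[0,0.45,0],0],
    [-1,[0,0.7,0],0],
    [-1,[0,0.95,0],0],
  ],
)

```text
time: 7.53
tool_pos: [0.4133, 0.1325, 0.1427]
tool_rot: [0.0, 1.0, -0.0, -0.001]
contact_force: [0.3, 0.1, -0.2]
gripper_width: 0.37
grasp_force: 59.8
```

>>> arm_command(
  moves=[
    [-1,[0,0.25,0],0],
    [-1,[0,0.5,0],0],
    [-1,[0,0.75,0],0],
    [-1,[0,0.95,0],0],
  ],
)

```text
time: 7.87
tool_pos: [0.413, -0.0109, 0.1429]
tool_rot: [0.0, 1.0, -0.002, -0.0]
contact_force: [0.0, -0.4, -0.5]
gripper_width: 0.375
grasp_force: 59.8
```

>>> arm_command(
  moves=[
    [-1,[0,0.25,0.1],0],
    [-1,[0,0.45,0.2],0],
    [-1,[0,0.57,0.3],0],
    [-1,[0,0.57,0.3],0],
    [-1,[0,0.57,0.3],0],
  ],
)

```text
time: 8.28
tool_pos: [0.4124, -0.0944, 0.097]
tool_rot: [-0.001, 1.0, -0.002, -0.002]
contact_force: [0.3, 0.5, -1.4]
gripper_width: 0.371
grasp_force: 59.9
```

```bash
python3 - <<'E'
from h import *
p,R=pose(); print(p.round(4),R[:,0].round(4),R[:,2].round(4),shift([.4184,-.0943,.046]))
W=manip.grab_frame("wrist"); cv2.imwrite("pics/l2.png",W["frame"][80:380,120:520,::-1])
E
```

```text
[ 0.4124 -0.0944  0.097 ] [ 1.     -0.0046 -0.0036] [-0.0036  0.0019 -1.    ] [ 0.041 -0.     0.34 ]
```

View pics/l2.png

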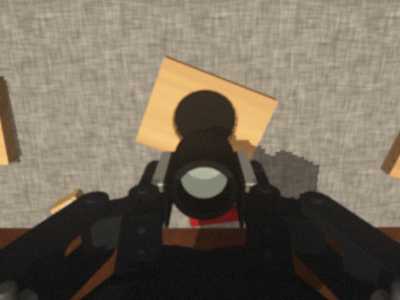

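```bash
python3 - <<'E'
from h import *
W=manip.grab_frame("wrist"); p,R=pose()
for v in (264,267,270): print((plane(W,[(324,v)],.099)[0]-p).round(4))
m=(cv2.cvtColor(W["frame"],6)[:,:]<60)
print(p.round(4), proj(W,[[.4184,-.0943,.016],[p[0],p[1],.1]]))
E
```

```text
[0.0016 0.0005 0.0003]
[0.     0.0006 0.0003]
[-0.0016  0.0006  0.0003]
[ 0.4138 -0.0937  0.0987] [[325.50718013 203.03905996]
 [325.18276857 268.1968716 ]]
```

The loupe is centred in the hand to about 1 mm. I'll lower it into the recess, release and retreat.

>>> arm_command(
  moves=[
    [-1,[0.035,0,0.1],0],
    [-1,[0.035,0,0.2],0],
    [-1,[0.035,0,0.27],0],
    [-1,[0.035,0,0.32],0],
    [-1,[0.035,0,0.36],0],
    [-1,[0.035,0,0.36],0],
    [-1,[0.035,0,0.36],0],
  ],
)

```text
time: 8.97
tool_pos: [0.4199, -0.0942, 0.0456]
tool_rot: [0.0, 1.0, -0.001, 0.001]
contact_force: [-0.0, 1.8, 1.0]
gripper_width: 0.371
grasp_force: 60.2
```

>>> arm_command(
  moves=[
    [-0.1,[0,0,0],0],
    [-0.1,[0,0,0],0],
    [0.2,[0,0,0],0],
    [0.2,[0,0,0],0],
    [0.4,[0,0,0],0],
    [0.4,[0,0,0],0],
    [0.4,[0,0,0],0],
    [0.4,[0,0,-0.2],0],
    [0.4,[0,0,-0.4],0],
    [1,[0,0,-0.65],0],
    [1,[0,0,-0.9],0],
    [1,[0,0,-0.9],0],
  ],
)

```text
time: 9.97
tool_pos: [0.4233, -0.096, 0.1887]
tool_rot: [0.003, 1.0, -0.001, 0.007]
contact_force: [0.9, -0.2, 1.6]
gripper_width: 0.999
grasp_force: 0.0
```

```bash
python3 - <<'E'
from h import *
p,R=pose(); print(p.round(4),R[:,0].round(4))
W=manip.grab_frame("wrist"); cv2.imwrite("pics/l3.png",W["frame"][40:340,60:580,::-1])
E
```

```text
[ 0.4233 -0.096   0.1887] [ 0.9999 -0.0021  0.0139]
```

View pics/l3.png

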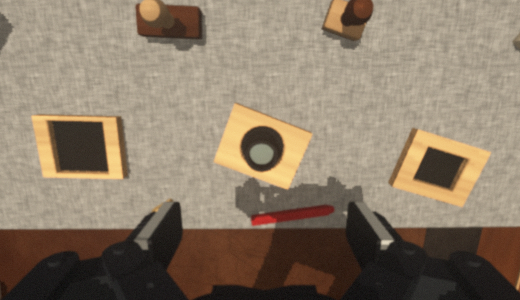

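The loupe sits in the round recess at crop (262,149). Next the bottle.

>>> arm_command(
  moves=[
    [1,[0.44,-0.96,0],0],
    [1,[0.44,-0.96,0],0],
    [1,[0.44,-0.96,0],0],
    [1,[0.44,-0.96,0],0],
  ],
)

```text
time: 10.35
tool_pos: [0.4854, 0.0517, 0.1784]
tool_rot: [-0.0, 1.0, -0.001, -0.001]
contact_force: [0.4, -0.2, 0.6]
gripper_width: 1.002
grasp_force: 0.0
```

>>> arm_command(
  moves=[
    [1,[0.44,-0.96,0.3],0.111],
    [1,[0.44,-0.96,0.3],0.111],
    [1,[0.44,-0.96,0.3],0.111],
    [1,[0.44,-0.96,0.3],0.111],
    [1,[0.44,-0.96,0.3],0.111],
    [1,[0.44,-0.96,0.3],0.111],
    [1,[0.44,-0.96,0.3],0.111],
  ],
)

```text
time: 10.93
tool_pos: [0.5506, 0.1941, 0.1321]
tool_rot: [0.001, 0.939, -0.343, -0.002]
contact_force: [0.6, 0.8, 0.5]
gripper_width: 0.999
grasp_force: 0.0
```

```bash
python3 - <<'E'
from h import *
p,R=pose(); print(p.round(4),np.degrees(np.arctan2(R[1,0],R[0,0])),shift([.551,.193,.038]))
W=manip.grab_frame("wrist"); f=W["frame"].copy()
for w,col in ((-40,(255,0,0)),):
    c,s=np.cos(np.radians(w)),np.sin(np.radians(w))
    P=np.array([[c*a-s*b+.551,s*a+c*b+.193,.048] for a,b in((-.023,-.023),(.023,-.023),(.023,.023),(-.023,.023))])
    cv2.polylines(f,[np.round(proj(W,P)).astype(int)],True,col,1)
cv2.imwrite("pics/b1.png",cv2.resize(f[80:330,150:490,::-1],(680,500)))
E
```

```text
[0.5506 0.1941 0.1321] -40.07793967869722 [0.008 0.002 0.627]
```

View pics/b1.png

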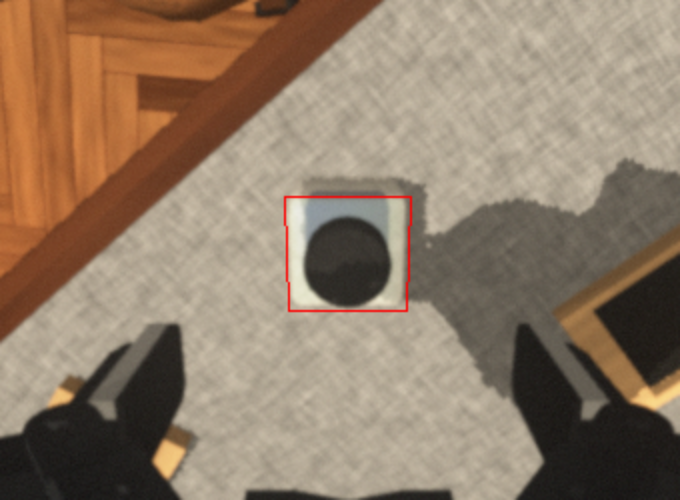

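The bottle lies square to the fingers and matches the model outline. Descend, grip and lift.

>>> arm_command(
  moves=[
    [1,[0,0,0.25],0],
    [1,[0,0,0.45],0],
    [1,[0,0,0.58],0],
    [1,[0,0,0.62],0],
    [1,[0,0,0.62],0],
    [-1,[0,0,0.62],0],
    [-1,[0,0,0.62],0],
    [-1,[0,0,0.62],0],
    [-1,[0,0,0.62],0],
    [-1,[0,0,0.62],0],
    [-1,[0,0,0.62],0],
    [-1,[0,0,0.62],0],
    [-1,[0,0,0.62],0],
  ],
)

```text
time: 12.07
tool_pos: [0.5534, 0.1937, 0.0441]
tool_rot: [-0.001, 0.939, -0.343, 0.002]
contact_force: [-0.8, -0.8, 6.0]
gripper_width: 0.53
grasp_force: 63.7
```

>>> arm_command(
  moves=[
    [-1,[0,0,-0.1],0],
    [-1,[0,0,-0.3],0],
    [-1,[0,0,-0.55],0],
    [-1,[0,0,-0.6],0],
    [-1,[0,0,-0.6],0],
    [-1,[0,0,-0.6],0],
  ],
)

```text
time: 12.57
tool_pos: [0.5515, 0.1934, 0.1314]
tool_rot: [0.0, 0.939, -0.343, -0.0]
contact_force: [-1.2, 0.5, -2.6]
gripper_width: 0.528
grasp_force: 63.1
```

```bash
python3 - <<'E'
from h import *
p,R=pose(); print(p.round(4),np.degrees(np.arctan2(R[1,0],R[0,0])),shift([.4192,.1037,p[2]]))
E
```

```text
[0.5515 0.1934 0.1314] -40.07754867978299 [-0.29   1.025  0.   ]
```

>>> arm_command(
  moves=[
    [-1,[-0.05,0.2,0],0],
    [-1,[-0.12,0.4,0],0],
    [-1,[-0.15,0.5,0],0],
    [-1,[-0.15,0.5,0],0],
  ],
)

```text
time: 12.9
tool_pos: [0.4815, 0.149, 0.1274]
tool_rot: [0.002, 0.939, -0.343, -0.004]
contact_force: [0.3, 0.6, -2.7]
gripper_width: 0.523
grasp_force: 63.0
```

>>> arm_command(
  moves=[
    [-1,[-0.05,0.2,0],-0.02],
    [-1,[-0.1,0.4,0],-0.04],
    [-1,[-0.14,0.525,0],-0.06],
    [-1,[-0.14,0.525,0],-0.08],
    [-1,[-0.14,0.525,0],-0.1],
    [-1,[-0.14,0.525,0],-0.107],
    [-1,[-0.14,0.525,0],-0.107],
    [-1,[-0.14,0.525,0],-0.107],
  ],
)

```text
time: 13.57
tool_pos: [0.4187, 0.1038, 0.1302]
tool_rot: [0.0, 1.0, -0.014, -0.001]
contact_force: [0.1, 1.1, -2.2]
gripper_width: 0.531
grasp_force: 63.0
```

```bash
python3 - <<'E'
from h import *
p,R=pose(); print(p.round(4),np.degrees(np.arctan2(R[1,0],R[0,0])),shift([.4192,.1037,.044]))
W=manip.grab_frame("wrist");f=W["frame"].copy()
c,s=np.cos(-.0276),np.sin(-.0276)
def q(x,y,w,h,z): return np.round(proj(W,np.array([[c*a*w-s*b*w+x,s*a*w+c*b*w+y,z] for a,b in((-1,-1),(1,-1),(1,1),(-1,1))]))).astype(int)
cv2.polylines(f,[q(.4192,.1037,.029,0,.016)],True,(255,0,0),1)
cv2.polylines(f,[q(p[0],p[1],.023,0,p[2]+.007)],True,(0,255,0),1)
cv2.imwrite("pics/b2.png",cv2.resize(f[80:330,150:490,::-1],(680,500)))
E
```

```text
[0.4187 0.1038 0.1302] -1.6469655157967997 [0.005 0.001 0.575]
```

View pics/b2.png

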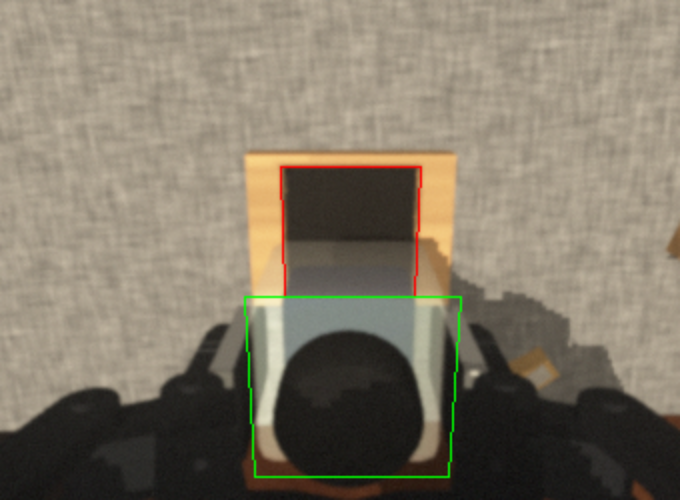

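The recess matches the red outline and the bottle is central in the hand. It now hangs 90 mm above the mat, so I'll lower it 84 mm, release and retreat.

>>> arm_command(
  moves=[
    [-1,[0,0,0.2],0],
    [-1,[0,0,0.35],0],
    [-1,[0,0,0.45],0],
    [-1,[0,0,0.51],0],
    [-1,[0,0,0.55],0],
    [-1,[0,0,0.56],0],
    [-1,[0,0,0.56],0],
    [-1,[0,0,0.56],0],
  ],
)

```text
time: 14.28
tool_pos: [0.4206, 0.1039, 0.0491]
tool_rot: [-0.0, 1.0, -0.014, 0.001]
contact_force: [-2.2, -0.6, 4.7]
gripper_width: 0.527
grasp_force: 63.8
```

>>> arm_command(
  moves=[
    [0.2,[0,0,0],0],
    [0.2,[0,0,0],0],
    [0.5,[0,0,0],0],
    [0.5,[0,0,0],0],
    [0.5,[0,0,0],0],
    [0.5,[0,0,-0.2],0],
    [0.5,[0,0,-0.4],0],
    [1,[0,0,-0.65],0],
    [1,[0,0,-0.95],0],
    [1,[0,0,-0.95],0],
    [1,[0,0,-0.95],0],
  ],
)

```text
time: 15.2
tool_pos: [0.4217, 0.104, 0.1943]
tool_rot: [-0.0, 1.0, -0.014, 0.004]
contact_force: [-0.3, 0.3, -0.5]
gripper_width: 1.003
grasp_force: 0.0
```

```bash
python3 - <<'E'
from h import *
p,R=pose(); print(p.round(4),np.degrees(np.arctan2(R[1,0],R[0,0])),shift([.5437,-.0053,p[2]]))
W=manip.grab_frame("wrist");f=W["frame"].copy()
cv2.imwrite("pics/b3.png",cv2.resize(f[40:300,150:600,::-1],(675,390)))
E
```

```text
[0.4217 0.104  0.1943] -1.5679410821427988 [0.833 0.706 0.006]
```

View pics/b3.png

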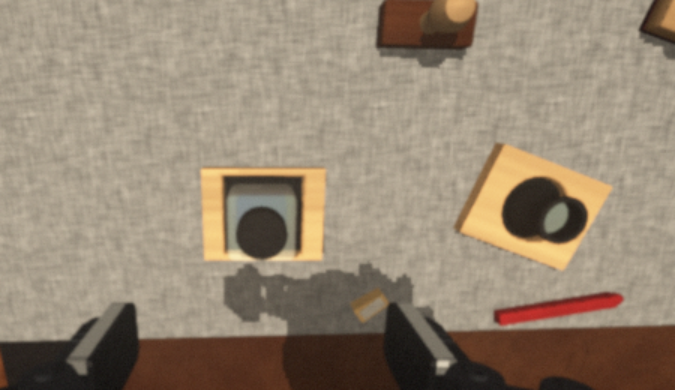

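The bottle sits inside the square recess at crop (262,215), and the loupe is in the round rest. Next stamp_long.

>>> arm_command(
  moves=[
    [1,[0.83,0.7,0.35],0],
    [1,[0.83,0.7,0.35],0],
    [1,[0.83,0.7,0.35],0],
    [1,[0.83,0.7,0.35],0],
    [1,[0.83,0.7,0.35],0],
    [1,[0.83,0.7,0.35],0],
  ],
)

```text
time: 15.75
tool_pos: [0.5396, -0.0058, 0.1332]
tool_rot: [-0.001, 1.0, -0.015, -0.004]
contact_force: [0.1, 0.2, -0.1]
gripper_width: 1.006
grasp_force: 0.0
```

```bash
cat > chk.py <<'E'
import sys
from h import *
x,y,a,L,n=*map(float,sys.argv[1:5]),sys.argv[5]; a=np.radians(a)
p,R=pose(); print(p.round(4),np.degrees(np.arctan2(R[1,0],R[0,0])),shift([x,y,.055]))
W=manip.grab_frame("wrist");f=W["frame"].copy()
c,s=np.cos(a),np.sin(a)
P=np.array([[c*u*.014-s*v*L/2+x,s*u*.014+c*v*L/2+y,.022] for u,v in((-1,-1),(1,-1),(1,1),(-1,1))])
cv2.polylines(f,[np.round(proj(W,P)).astype(int)],True,(0,255,0),1)
t=np.linspace(0,6.2,30); cv2.polylines(f,[np.round(proj(W,np.c_[x+.011*np.cos(t),y+.011*np.sin(t),0*t+.065])).astype(int)],True,(0,0,255),1)
cv2.imwrite(f"pics/{n}.png",cv2.resize(f[100:300,200:440,::-1],(600,500)))
E
python3 chk.py .5437 -.0053 -2.4 .06 s1
```

```text
[ 0.5396 -0.0058  0.1332] -1.7228146895131085 [ 0.031 -0.003  0.521]
```

View pics/s1.png

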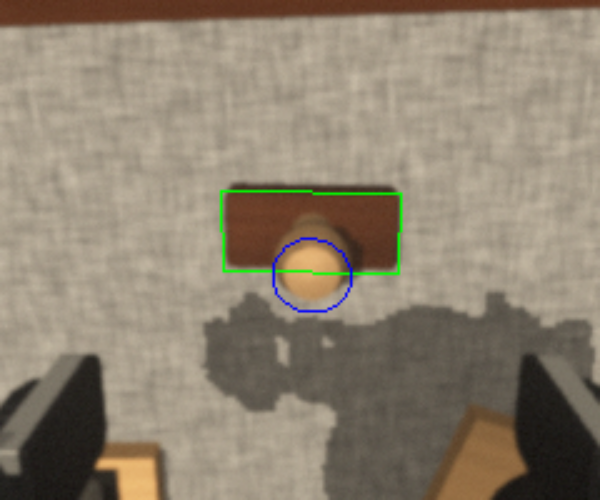

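The model overlays stamp_long within about 1 mm (base centre at crop (312,230)). Grip the handle and lift.

>>> arm_command(
  moves=[
    [1,[0.02,0,0.2],0],
    [1,[0.02,0,0.4],0],
    [1,[0.02,0,0.52],0],
    [1,[0.02,0,0.52],0],
    [1,[0.02,0,0.52],0],
    [-1,[0.02,0,0.52],0],
    [-1,[0.02,0,0.52],0],
    [-1,[0.02,0,0.52],0],
    [-1,[0.02,0,0.52],0],
    [-1,[0.02,0,0.52],0],
    [-1,[0.02,0,0.52],0],
    [-1,[0.02,0,0.52],0],
    [-1,[0.02,0,0.52],0],
    [-1,[0.02,0,0.52],0],
    [-1,[0.02,0,0.52],0],
    [-1,[0.02,0,0.52],0],
  ],
)

```text
time: 17.13
tool_pos: [0.5447, -0.0049, 0.0607]
tool_rot: [0.0, 1.0, -0.014, 0.001]
contact_force: [-0.3, -1.1, 5.1]
gripper_width: 0.231
grasp_force: 58.6
```

>>> arm_command(
  moves=[
    [-1,[0,0,-0.1],0],
    [-1,[0,0,-0.3],0],
    [-1,[0,0,-0.5],0],
    [-1,[0,0,-0.7],0],
    [-1,[0,0,-0.7],0],
    [-1,[0,0,-0.7],0],
  ],
)

```text
time: 17.63
tool_pos: [0.5453, -0.0048, 0.1669]
tool_rot: [0.0, 1.0, -0.014, 0.002]
contact_force: [-0.5, 0.3, -0.9]
gripper_width: 0.226
grasp_force: 58.8
```

```bash
python3 - <<'E'
from h import *
p,R=pose(); print(p.round(4),np.degrees(np.arctan2(R[1,0],R[0,0])),shift([.5344,.3802,p[2]]))
W=manip.grab_frame("wrist");f=W["frame"].copy()
cv2.imwrite("pics/s2.png",cv2.resize(f[100:360,200:440,::-1],(480,520)))
E
```

```text
[ 0.5453 -0.0048  0.1669] -1.5637163883264362 [-1.430e-01 -2.564e+00 -2.000e-03]
```

View pics/s2.png

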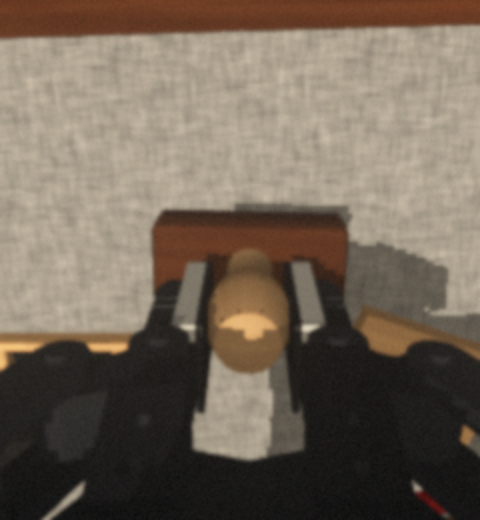

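stamp_long is held upright and square to the gripper. Carry it to rest_long and turn it +20.5°.

>>> arm_command(
  moves=[
    [-1,[0,-0.2,0],0],
    [-1,[-0.02,-0.45,0],0],
    [-1,[-0.04,-0.7,0],0],
    [-1,[-0.05,-0.9,0],0],
  ],
)

```text
time: 18.02
tool_pos: [0.5383, 0.1323, 0.1619]
tool_rot: [-0.0, 1.0, -0.014, -0.002]
contact_force: [0.0, -0.0, -0.7]
gripper_width: 0.227
grasp_force: 58.9
```

>>> arm_command(
  moves=[
    [-1,[0,-0.25,0],0],
    [-1,[-0.02,-0.5,0],0],
    [-1,[-0.04,-0.75,0],0],
    [-1,[-0.05,-0.9,0],0],
  ],
)

```text
time: 18.35
tool_pos: [0.5343, 0.2684, 0.1618]
tool_rot: [0.0, 1.0, -0.013, -0.002]
contact_force: [-0.2, -0.5, 0.1]
gripper_width: 0.226
grasp_force: 58.9
```

>>> arm_command(
  moves=[
    [-1,[0,-0.25,0],-0.015],
    [-1,[-0.02,-0.5,0],-0.03],
    [-1,[-0.04,-0.7,0],-0.045],
    [-1,[-0.04,-0.76,0],-0.057],
    [-1,[-0.04,-0.76,0],-0.057],
    [-1,[-0.04,-0.76,0],-0.057],
  ],
)

```text
time: 18.85
tool_pos: [0.5323, 0.3794, 0.162]
tool_rot: [0.001, 0.986, 0.164, -0.002]
contact_force: [-0.2, -0.2, -1.1]
gripper_width: 0.227
grasp_force: 58.9
```

```bash
python3 - <<'E'
from h import *
import fit as F
W=manip.grab_frame("wrist"); p,R=pose(); print(p.round(4),np.degrees(np.arctan2(R[1,0],R[0,0])),shift([.5344,.3802,.060]))
f=W["frame"].copy()
a=np.radians(18.6); c,s=np.cos(a),np.sin(a)
for x,y,w,l,z,col in((.5344,.3802,.04,.072,.016,(0,255,0)),(.5344,.3802,.068,.088,.016,(255,0,0))):
    P=np.array([[c*u*w/2-s*v*l/2+x,s*u*w/2+c*v*l/2+y,z] for u,v in((-1,-1),(1,-1),(1,1),(-1,1))])
    cv2.polylines(f,[np.round(proj(W,P)).astype(int)],True,col,1)
cv2.imwrite("pics/s3.png",cv2.resize(f[80:340,180:460,::-1],(560,520)))
E
```

```text
[0.5327 0.3788 0.1626] 18.845885876166612 [ 0.016 -0.006  0.684]
```

View pics/s3.png

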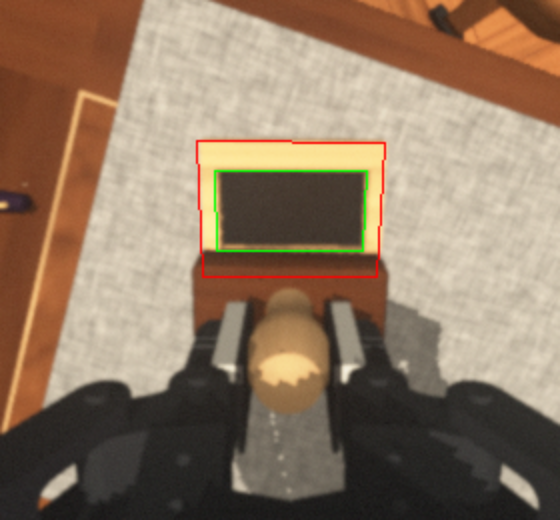

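The rest matches its outlines and the stamp is parallel to it. Lower 99 mm, release and retreat.

>>> arm_command(
  moves=[
    [-1,[0.01,0,0.2],0],
    [-1,[0.01,0,0.4],0],
    [-1,[0.01,0,0.52],0],
    [-1,[0.01,0,0.6],0],
    [-1,[0.01,0,0.64],0],
    [-1,[0.01,0,0.66],0],
    [-1,[0.01,0,0.66],0],
    [-1,[0.01,0,0.66],0],
  ],
)

```text
time: 19.57
tool_pos: [0.5359, 0.3803, 0.067]
tool_rot: [-0.0, 0.986, 0.164, 0.001]
contact_force: [0.6, 0.2, 0.5]
gripper_width: 0.233
grasp_force: 58.9
```

>>> arm_command(
  moves=[
    [-0.3,[0,0,0],0],
    [-0.3,[0,0,0],0],
    [0,[0,0,0],0],
    [0,[0,0,0],0],
    [0,[0,0,0],0],
    [0,[0,0,-0.2],0],
    [0,[0,0,-0.4],0],
    [1,[0,0,-0.65],0],
    [1,[0,0,-0.9],0],
    [1,[0,0,-0.9],0],
    [1,[0,0,-0.9],0],
  ],
)

```text
time: 20.48
tool_pos: [0.5367, 0.3813, 0.2053]
tool_rot: [-0.001, 0.986, 0.165, 0.004]
contact_force: [0.0, 0.1, -1.0]
gripper_width: 0.997
grasp_force: 0.0
```

```bash
python3 - <<'E'
from h import *
W=manip.grab_frame("wrist"); p,R=pose(); print(p.round(4),np.degrees(np.arctan2(R[1,0],R[0,0])),shift([.5453,-.1743,p[2]]))
f=W["frame"].copy(); cv2.imwrite("pics/s4.png",f[::,::,::-1])
c=proj(W,[[.5344,.3802,.016]])[0]
P=np.array([[.5344,.3802,.072]]); print(c,proj(W,P))
E
```

```text
[0.5354 0.3806 0.2022] 18.95799095404091 [-1.14   3.52  -0.004]
[325.49474796 181.93956462] [[325.77031655 195.57079178]]
```

My picture allowance is used up, so the remaining checks are numeric. stamp_long was released low, with the force calm. Next stamp_short.

>>> arm_command(
  moves=[
    [1,[-0.285,0.88,0],0],
    [1,[-0.285,0.88,0],0],
    [1,[-0.285,0.88,0],0],
    [1,[-0.285,0.88,0],0],
  ],
)

```text
time: 20.87
tool_pos: [0.536, 0.2372, 0.1978]
tool_rot: [0.001, 0.987, 0.163, -0.003]
contact_force: [-0.2, -0.3, -0.5]
gripper_width: 0.999
grasp_force: 0.0
```

>>> arm_command(
  moves=[
    [1,[-0.285,0.88,0],0],
    [1,[-0.285,0.88,0],0],
    [1,[-0.285,0.88,0],0],
    [1,[-0.285,0.88,0],0],
  ],
)

```text
time: 21.2
tool_pos: [0.5388, 0.0989, 0.1986]
tool_rot: [0.001, 0.987, 0.163, -0.002]
contact_force: [0.0, 0.4, -0.1]
gripper_width: 1.0
grasp_force: 0.0
```

>>> arm_command(
  moves=[
    [1,[-0.285,0.88,0],0],
    [1,[-0.285,0.88,0],0],
    [1,[-0.285,0.88,0],0],
    [1,[-0.285,0.88,0],0],
  ],
)

```text
time: 21.53
tool_pos: [0.5413, -0.0398, 0.1988]
tool_rot: [0.0, 0.987, 0.163, -0.002]
contact_force: [0.4, 1.1, 0.6]
gripper_width: 1.0
grasp_force: 0.0
```

>>> arm_command(
  moves=[
    [1,[-0.285,0.88,0.2],0.097],
    [1,[-0.285,0.88,0.2],0.097],
    [1,[-0.285,0.88,0.2],0.097],
    [1,[-0.285,0.88,0.2],0.097],
    [1,[-0.285,0.88,0.2],0.097],
    [1,[-0.285,0.88,0.2],0.097],
    [1,[-0.285,0.88,0.2],0.097],
  ],
)

```text
time: 22.12
tool_pos: [0.5441, -0.1742, 0.169]
tool_rot: [-0.001, 0.99, -0.138, -0.001]
contact_force: [0.9, 0.1, -0.2]
gripper_width: 1.001
grasp_force: 0.0
```

```bash
python3 - <<'E'
from fit import *
import fit as F
W=manip.grab_frame("wrist"); p,R=pose(); print(p.round(4),np.degrees(np.arctan2(R[1,0],R[0,0])),shift([.5453,-.1743,.055]))
# base only fit at fixed z with handle in silhouette
F.M["stamp_short"]=([box(.028,.038,0,.018),cyl(.009,.016,.063)],(.5453,-.1743),-.27)
def mask2(q,n):
    S=cv2.cvtColor(q["frame"],cv2.COLOR_RGB2HSV)[...,1]; return cv2.morphologyEx((S>70).astype(np.uint8),cv2.MORPH_CLOSE,np.ones((3,3)))
F.mask=mask2
q,use=fit("stamp_short",[W])
for yaw in np.radians([-25,-20,-16,-12,-8]):
    f=lambda a:np.abs(render(W,F.M["stamp_short"][0],(a[0],a[1],.004,yaw))-use[0][1]).sum()/use[0][1].sum()
    r=minimize(f,[.5453,-.1743],method="Nelder-Mead",options=dict(initial_simplex=[[.5453,-.1743],[.549,-.1743],[.5453,-.171]])); print(np.degrees(yaw),r.x.round(4),round(r.fun,3))
E
```

```text
[ 0.5443 -0.1739  0.1695] -15.786839930635479 [0.009 0.001 0.764]
stamp_short [ 0.5393 -0.1729 -0.0199 -0.3097] yaw deg -17.7 err 0.075 views 1
-25.0 [ 0.5452 -0.1744] 0.163
-20.0 [ 0.5457 -0.1747] 0.155
-16.0 [ 0.5458 -0.1748] 0.157
-12.000000000000002 [ 0.5455 -0.1749] 0.166
-8.0 [ 0.5455 -0.1749] 0.189
```

>>> arm_command(
  moves=[
    [1,[0.01,0.005,0.25],0],
    [1,[0.01,0.005,0.5],0],
    [1,[0.01,0.005,0.68],0],
    [1,[0.01,0.005,0.76],0],
    [1,[0.01,0.005,0.76],0],
    [-1,[0.01,0.005,0.76],0],
    [-1,[0.01,0.005,0.76],0],
    [-1,[0.01,0.005,0.76],0],
    [-1,[0.01,0.005,0.76],0],
    [-1,[0.01,0.005,0.76],0],
    [-1,[0.01,0.005,0.76],0],
    [-1,[0.01,0.005,0.76],0],
    [-1,[0.01,0.005,0.76],0],
    [-1,[0.01,0.005,0.76],0],
    [-1,[0.01,0.005,0.76],0],
    [-1,[0.01,0.005,0.76],0],
  ],
)

```text
time: 23.5
tool_pos: [0.547, -0.1761, 0.0584]
tool_rot: [0.0, 0.99, -0.139, 0.001]
contact_force: [-0.4, 1.3, 6.0]
gripper_width: 0.225
grasp_force: 58.4
```

>>> arm_command(
  moves=[
    [-1,[0,0,-0.1],0],
    [-1,[0,0,-0.3],0],
    [-1,[0,0,-0.5],0],
    [-1,[0,0,-0.7],0],
    [-1,[0,0,-0.7],0],
    [-1,[0,0,-0.7],0],
  ],
)

```text
time: 24.0
tool_pos: [0.5473, -0.1765, 0.1644]
tool_rot: [0.001, 0.99, -0.139, 0.002]
contact_force: [0.8, 0.2, -1.5]
gripper_width: 0.228
grasp_force: 58.7
```

```bash
python3 - <<'E'
from h import *
p,R=pose(); print(p.round(4),np.degrees(np.arctan2(R[1,0],R[0,0])),shift([.393,-.2924,p[2]]))
E
```

```text
[ 0.5473 -0.1765  0.1644] -15.966786017005516 [-0.776  1.026 -0.003]
```

>>> arm_command(
  moves=[
    [-1,[-0.15,0.2,0],0],
    [-1,[-0.3,0.4,0],0],
    [-1,[-0.38,0.515,0],0],
    [-1,[-0.38,0.515,0],0],
  ],
)

```text
time: 24.33
tool_pos: [0.4664, -0.2355, 0.1593]
tool_rot: [-0.0, 0.99, -0.141, -0.002]
contact_force: [0.0, 0.4, -1.6]
gripper_width: 0.229
grasp_force: 58.8
```

>>> arm_command(
  moves=[
    [-1,[-0.15,0.2,0],0],
    [-1,[-0.3,0.4,0],0],
    [-1,[-0.39,0.515,0],0],
    [-1,[-0.39,0.515,0],0],
    [-1,[-0.39,0.515,0],0],
    [-1,[-0.39,0.515,0],0],
  ],
)

```text
time: 24.83
tool_pos: [0.3926, -0.2919, 0.1608]
tool_rot: [-0.001, 0.99, -0.139, -0.0]
contact_force: [-0.3, 0.7, -0.2]
gripper_width: 0.229
grasp_force: 58.9
```

```bash
python3 - <<'E'
from h import *
p,R=pose(); print(p.round(4),np.degrees(np.arctan2(R[1,0],R[0,0])),shift([.393,-.2924,p[2]]),manip.state()["gripper_width"])
W=manip.grab_frame("wrist"); p,R=pose(); print(p.round(4))
# visible base far edge: saturated pale band columns beside handle, in rows; compare recess
h=cv2.cvtColor(W["frame"],cv2.COLOR_RGB2HSV)
for u in (290,300,325,350,360): print(u,[(r,*h[r,u,1:].tolist()) for r in range(140,290,6)])
for n,P in dict(rest=[.393,-.2924,.016]).items(): print(n,proj(W,[P]))
tx=R[:,0]
for d in (-.034,-.02,.02,.034): print("rest x",d,proj(W,[np.array([.393,-.2924,.016])+d*tx])[0].round(1))
for z in (0.109,.127): print("base far edge",z,proj(W,[[*(p+.014*tx)[:2],z]])[0].round(1))
E
```

```text
[ 0.3926 -0.2919  0.1608] -15.959722865296717 [ 0.003  0.003 -0.   ] 0.22868103845267115
[ 0.3929 -0.2918  0.161 ]
290 [(140, 44, 195), (146, 49, 191), (152, 123, 236), (158, 111, 248), (164, 117, 245), (170, 120, 242), (176, 107, 250), (182, 111, 249), (188, 123, 241), (194, 118, 244), (200, 124, 237), (206, 123, 239), (212, 122, 238), (218, 122, 238), (224, 43, 183), (230, 45, 181), (236, 44, 178), (242, 48, 80), (248, 43, 118), (254, 49, 119), (260, 41, 100), (266, 34, 38), (272, 54, 38), (278, 46, 28), (284, 26, 30)]
300 [(140, 40, 189), (146, 42, 193), (152, 129, 233), (158, 113, 248), (164, 117, 246), (170, 113, 88), (176, 109, 94), (182, 110, 79), (188, 117, 96), (194, 115, 84), (200, 116, 88), (206, 135, 134), (212, 127, 137), (218, 129, 222), (224, 128, 224), (230, 108, 132), (236, 52, 123), (242, 50, 101), (248, 48, 69), (254, 61, 46), (260, 64, 36), (266, 40, 32), (272, 57, 36), (278, 49, 31), (284, 23, 33)]
325 [(140, 44, 181), (146, 47, 178), (152, 129, 224), (158, 116, 246), (164, 118, 246), (170, 88, 58), (176, 92, 61), (182, 85, 60), (188, 86, 59), (194, 84, 61), (200
[... 571 characters left out ...]
 96), (260, 36, 50), (266, 54, 61), (272, 43, 30), (278, 40, 32), (284, 49, 26)]
360 [(140, 42, 183), (146, 42, 194), (152, 122, 197), (158, 112, 247), (164, 114, 247), (170, 120, 243), (176, 118, 245), (182, 110, 249), (188, 117, 247), (194, 118, 242), (200, 138, 146), (206, 139, 152), (212, 136, 146), (218, 137, 151), (224, 50, 103), (230, 50, 102), (236, 48, 100), (242, 72, 39), (248, 50, 46), (254, 47, 82), (260, 45, 96), (266, 39, 33), (272, 39, 26), (278, 41, 25), (284, 26, 29)]
rest [[324.82135015 187.51453034]]
rest x -0.034 [324.8 220.3]
rest x -0.02 [324.8 207.1]
rest x 0.02 [324.8 167.1]
rest x 0.034 [324.8 152.4]
base far edge 0.109 [324.2 203.9]
base far edge 0.127 [324.2 213.7]
```

The rest edges and the stamp base are where predicted. Lower, release and retreat.

>>> arm_command(
  moves=[
    [-1,[0.005,0,0.2],0],
    [-1,[0.005,0,0.4],0],
    [-1,[0.005,0,0.52],0],
    [-1,[0.005,0,0.6],0],
    [-1,[0.005,0,0.64],0],
    [-1,[0.005,0,0.66],0],
    [-1,[0.005,0,0.66],0],
    [-1,[0.005,0,0.66],0],
  ],
)

```text
time: 25.55
tool_pos: [0.3943, -0.2933, 0.064]
tool_rot: [0.001, 0.99, -0.138, 0.001]
contact_force: [0.1, -0.6, -0.8]
gripper_width: 0.232
grasp_force: 59.3
```

>>> arm_command(
  moves=[
    [-0.3,[0,0,0],0],
    [-0.3,[0,0,0],0],
    [0,[0,0,0],0],
    [0,[0,0,0],0],
    [0,[0,0,0],0],
    [0,[0,0,-0.2],0],
    [0,[0,0,-0.4],0],
    [1,[0,0,-0.65],0],
    [1,[0,0,-0.9],0],
    [1,[0,0,-0.9],0],
    [1,[0,0,-0.9],0],
  ],
)

```text
time: 26.47
tool_pos: [0.3944, -0.2941, 0.2013]
tool_rot: [0.002, 0.99, -0.139, 0.003]
contact_force: [0.8, 0.2, -0.5]
gripper_width: 1.002
grasp_force: 0.0
```

```bash
python3 - <<'E'
from h import *
print(pose()[0].round(4))
cams={c:manip.grab_frame(c) for c in("top","side")}
for c in cams: cv2.imwrite(f"pics/end_{c}.png",cams[c]["frame"][:,:,::-1])
exp=dict(ink_bottle_loose=(.4192,.1037,.030),stamp_long=(.5344,.3802,.03),stamp_short=(.393,-.2924,.03),loupe_loose=(.4184,-.0943,.019),match_box=(.539,-.381,.007))
from fit import box,cyl
Pt=dict(ink_bottle_loose=[box(.046,.046,0,.044),cyl(.016,.04,.06)],stamp_long=[box(.028,.06,0,.018),cyl(.011,0,.063)],stamp_short=[box(.028,.038,0,.018),cyl(.011,0,.063)],loupe_loose=[cyl(.018,0,.038)],match_box=[box(.036,.053,0,.015)])
Y=dict(ink_bottle_loose=-1.6,stamp_long=18.6,stamp_short=-17,loupe_loose=0,match_box=-35)
for n,e in exp.items():
  for c,W in cams.items():
    a=np.radians(Y[n]); R=np.array([[np.cos(a),np.sin(a),0],[-np.sin(a),np.cos(a),0],[0,0,1]])
    u=proj(W,np.vstack(Pt[n])@R+[e[0],e[1],.004 if n=="match_box" else .009]); print(n,c,"exp",[*u.min(0).round(),*u.max(0).round()],[([round(v) for v in d["extent"]],round(d["confidence"],2)) for d in manip.search_frame(W,n)])
E
```

```text
[ 0.3944 -0.2941  0.2013]
ink_bottle_loose top exp [np.float64(271.0), np.float64(180.0), np.float64(289.0), np.float64(199.0)] [([270, 180, 287, 199], 0.65), ([263, 177, 297, 203], 0.65)]
ink_bottle_loose side exp [np.float64(302.0), np.float64(214.0), np.float64(324.0), np.float64(243.0)] [([305, 216, 325, 242], 0.58), ([370, 266, 387, 286], 0.54), ([315, 202, 352, 218], 0.25)]
stamp_long top exp [np.float64(173.0), np.float64(141.0), np.float64(197.0), np.float64(157.0)] [([171, 142, 198, 153], 0.6)]
stamp_long side exp [np.float64(219.0), np.float64(264.0), np.float64(235.0), np.float64(301.0)] [([220, 267, 238, 300], 0.56)]
stamp_short top exp [np.float64(411.0), np.float64(195.0), np.float64(429.0), np.float64(209.0)] []
stamp_short side exp [np.float64(346.0), np.float64(164.0), np.float64(359.0), np.float64(185.0)] []
loupe_loose top exp [np.float64(344.0), np.float64(184.0), np.float64(358.0), np.float64(198.0)] []
loupe_loose side exp [np.float64(325.0), np.float64(192.0), np.float64(337.0), np.float64(209.0)] [([323, 196, 337, 212], 0.65), ([208, 280, 242, 306], 0.51)]
match_box top exp [np.float64(438.0), np.float64(141.0), np.float64(461.0), np.float64(163.0)] [([436, 143, 456, 162], 0.76)]
match_box side exp [np.float64(307.0), np.float64(165.0), np.float64(325.0), np.float64(175.0)] []
```

All the boxes lie where the seated models put them. For one last check I'll go back to the three survey poses and fit the new silhouettes numerically, height included.

>>> arm_command(
  moves=[
    [1,[0.23,-0.5,-0.4],-0.0444],
    [1,[0.23,-0.5,-0.4],-0.0444],
    [1,[0.23,-0.5,-0.4],-0.0444],
    [1,[0.23,-0.5,-0.4],-0.0444],
    [1,[0.23,-0.5,-0.4],-0.0444],
    [1,[0.23,-0.5,-0.4],-0.0444],
  ],
)

```text
time: 27.57
tool_pos: [0.4463, -0.2303, 0.2566]
tool_rot: [-0.0, 1.0, -0.0, -0.001]
contact_force: [0.3, -0.4, 0.3]
gripper_width: 1.001
grasp_force: 0.0
```

```bash
sed 's/^for k in.*/import sys; sys.exit()/' snap.py > snap2.py; python3 snap2.py e1
```

```text
File "snap2.py", line 7
    print(k,[([round(v,1) for v in d["extent"]],round(d["confidence"],2)) for d in manip.search_frame(W,k)])
IndentationError: unexpected indent
```

>>> arm_command(
  moves=[
    [1,[0,-0.76,0],0],
    [1,[0,-0.76,0],0],
    [1,[0,-0.76,0],0],
    [1,[0,-0.76,0],0],
  ],
)

```text
time: 27.9
tool_pos: [0.4456, -0.1129, 0.2559]
tool_rot: [-0.001, 1.0, 0.001, -0.001]
contact_force: [-0.3, -0.0, -0.0]
gripper_width: 1.002
grasp_force: 0.0
```

>>> arm_command(
  moves=[
    [1,[0,-0.76,0],0],
    [1,[0,-0.76,0],0],
    [1,[0,-0.76,0],0],
    [1,[0,-0.76,0],0],
    [1,[0,-0.76,0],0],
  ],
)

```text
time: 28.32
tool_pos: [0.4462, -0.0019, 0.2564]
tool_rot: [0.0, 1.0, 0.001, -0.001]
contact_force: [-0.8, -0.1, -0.4]
gripper_width: 0.998
grasp_force: 0.0
```

```bash
python3 snap2.py e2
```

```text
File "snap2.py", line 7
    print(k,[([round(v,1) for v in d["extent"]],round(d["confidence"],2)) for d in manip.search_frame(W,k)])
IndentationError: unexpected indent
```

>>> arm_command(
  moves=[
    [1,[0,-0.8,0],0],
    [1,[0,-0.8,0],0],
    [1,[0,-0.8,0],0],
    [1,[0,-0.8,0],0],
  ],
)

```text
time: 28.65
tool_pos: [0.4465, 0.1206, 0.2569]
tool_rot: [-0.001, 1.0, 0.002, -0.001]
contact_force: [-0.2, -0.1, -0.0]
gripper_width: 1.001
grasp_force: 0.0
```

>>> arm_command(
  moves=[
    [1,[0,-0.8,0],0],
    [1,[0,-0.8,0],0],
    [1,[0,-0.8,0],0],
    [1,[0,-0.8,0],0],
    [1,[0,-0.8,0],0],
  ],
)

```text
time: 29.07
tool_pos: [0.4472, 0.2372, 0.2567]
tool_rot: [0.001, 1.0, 0.0, -0.001]
contact_force: [1.2, 0.2, 0.0]
gripper_width: 1.002
grasp_force: 0.0
```

```bash
python3 snap2.py e3; cat > ver.py <<'E'
from fit import *
E=[pickle.load(open(f"e{i}.pkl","rb")) for i in (1,2,3)]
def recess(n): return [cyl(.024,.012,.012)] if n=="round" else [box(*dict(square=(.058,.058),long=(.04,.072),short=(.04,.05))[n],.012,.012)]
J={"loupe":([cyl(.018,0,.038)],"round",(.4184,-.0943),-.38),"bottle":([box(.046,.046,0,.042),cyl(.016,.04,.06)],"square",(.4192,.1037),-.028),
"stamp_long":([box(.028,.06,0,.018),cyl(.0095,.016,.063)],"long",(.5344,.3802),.325),"stamp_short":([box(.028,.038,0,.018),cyl(.0095,.016,.063)],"short",(.393,-.2924),-.295)}
for n,(parts,r,xy,w) in J.items():
    use=[]
    for p in E:
        u=proj(p,[[*xy,.02]])[0]
        if not(50<u[0]<590 and 40<u[1]<230): continue
        # wood pixels (bright, saturated) = not object; compare inside block outline only, recess seen empty elsewhere is dark
        h=cv2.cvtColor(p["frame"],cv2.COLOR_RGB2HSV); wood=(h[...,1]>85)&(h[...,2]>165)
        blk=render(p,[box(.068,.088,.012,.012)],(*xy,.004,w))>.9
        use.append((p,wood,blk,render(p,recess(r),(*xy,.004,w)),h))
    if n in("loupe","bottle"):
        # hidden wood of the block = recess or object
        f=lambda q:sum((np.abs(np.maximum(rc,render(p,parts,(*q,w)))-~wood)*blk).sum()/blk.sum() for p,wood,blk,rc,h in use)/len(use)
    else:
        # handle: colour against block by top disc; silhouette outside the recess
        f=lambda q:sum((np.abs(np.maximum(rc,render(p,parts,(*q,w)))-~wood)*blk).sum()/blk.sum() for p,wood,blk,rc,h in use)/len(use)
    r=minimize(f,[*xy,.009],method="Nelder-Mead",options=dict(initial_simplex=[[*xy,.009],[xy[0]+.004,xy[1],.009],[xy[0],xy[1]+.004,.009],[*xy,.013]]))
    print(n,"views",len(use),"as placed",round(f([*xy,.009]),3),"fit d",((r.x-[*xy,.009])*1000).round(1),round(r.fun,3))
E
python3 ver.py
```

```text
File "snap2.py", line 7
    print(k,[([round(v,1) for v in d["extent"]],round(d["confidence"],2)) for d in manip.search_frame(W,k)])
IndentationError: unexpected indent
Traceback (most recent call last):
  File "ver.py", line 2, in <module>
    E=[pickle.load(open(f"e{i}.pkl","rb")) for i in (1,2,3)]
                   ~~~~^^^^^^^^^^^^^^^^^^
FileNotFoundError: [Errno 2] No such file or directory: 'e1.pkl'
```

The snapshot script had an indentation slip, so I'll take the views on the way back.

```bash
head -5 snap.py > snap2.py; python3 snap2.py e3
```

```text
[0.4472 0.2364 0.2568] [ 1.    -0.001 -0.001] 29.1167
```

>>> arm_command(
  moves=[
    [1,[0,0.8,0],0],
    [1,[0,0.8,0],0],
    [1,[0,0.8,0],0],
    [1,[0,0.8,0],0],
  ],
)

```text
time: 29.45
tool_pos: [0.447, 0.1109, 0.2574]
tool_rot: [0.002, 1.0, -0.005, -0.0]
contact_force: [0.3, -0.7, 0.0]
gripper_width: 0.997
grasp_force: 0.0
```

>>> arm_command(
  moves=[
    [1,[0,0.8,0],0],
    [1,[0,0.8,0],0],
    [1,[0,0.8,0],0],
    [1,[0,0.8,0],0],
    [1,[0,0.8,0],0],
  ],
)

```text
time: 29.87
tool_pos: [0.4465, -0.0051, 0.2575]
tool_rot: [-0.0, 1.0, -0.003, -0.0]
contact_force: [0.3, 0.7, -0.1]
gripper_width: 1.002
grasp_force: 0.0
```

```bash
python3 snap2.py e2
```

```text
[ 0.4466 -0.0037  0.2576] [ 1.    -0.004 -0.   ] 29.9167
```

>>> arm_command(
  moves=[
    [1,[0,0.76,0],0],
    [1,[0,0.76,0],0],
    [1,[0,0.76,0],0],
    [1,[0,0.76,0],0],
  ],
)

```text
time: 30.25
tool_pos: [0.4468, -0.1193, 0.2577]
tool_rot: [0.001, 1.0, -0.002, -0.0]
contact_force: [-0.4, 0.7, 0.4]
gripper_width: 0.998
grasp_force: 0.0
```

>>> arm_command(
  moves=[
    [1,[0,0.76,0],0],
    [1,[0,0.76,0],0],
    [1,[0,0.76,0],0],
    [1,[0,0.76,0],0],
    [1,[0,0.76,0],0],
  ],
)

```text
time: 30.67
tool_pos: [0.4471, -0.2302, 0.2574]
tool_rot: [-0.001, 1.0, -0.0, -0.0]
contact_force: [-0.1, -0.0, 0.2]
gripper_width: 0.998
grasp_force: 0.0
```

```bash
python3 snap2.py e1; python3 ver.py
```

```text
[ 0.4471 -0.2293  0.2574] [ 1.     0.001 -0.001] 30.7167
loupe views 3 as placed 0.056 fit d [ 0.8  0.1 -5. ] 0.046
bottle views 3 as placed 0.058 fit d [-3.8  1.9 -3.3] 0.048
stamp_long views 1 as placed 0.109 fit d [-3.9 -5.2  4. ] 0.104
stamp_short views 2 as placed 0.221 fit d [ 2.1  2.4 59.2] 0.164
```

```bash
cat > ver2.py <<'E'
from ver import E,V
from fit import *
def run(views,xy,w,parts,sat,z0,excl=None):
    use=[]
    for p in views:
        u=proj(p,[[*xy,.03]])[0]
        if not(50<u[0]<590 and 40<u[1]<230): continue
        h=cv2.cvtColor(p["frame"],cv2.COLOR_RGB2HSV); m=(h[...,1]>sat)&(h[...,2]<165)
        roi=np.zeros(m.shape,np.uint8); cv2.circle(roi,tuple(int(k) for k in u),40,1,-1); use.append((p,m&(roi>0)))
    def f(q):
        e=0
        for p,m in use:
            r=render(p,parts,q)
            if excl is not None: r=r*(1-render(p,excl,q))
            e+=np.abs(r-m).sum()/max(m.sum(),1)
        return e/len(use)
    q=np.array([*xy,z0,w]); r=minimize(f,q,method="Nelder-Mead",options=dict(initial_simplex=np.vstack([q]+[q+d for d in np.diag([.004,.004,.006,.1])]),maxiter=300))
    print(len(use),"areas",[int(m.sum()) for _,m in use],"d mm",((r.x-q)[:3]*1000).round(1),"dyaw",np.degrees(r.x[3]-w).round(1),"err",round(f(q),3),round(r.fun,3))
hd=[cyl(.0095,.018,.063)]
for sat in (125,140):
    print("short handle before/after",sat); run(V,(.5457,-.1747),-.29,hd,sat,.004); run(E,(.393,-.2924),-.295,hd,sat,.009)
    print("long base before/after"); B=[box(.028,.06,0,.018)]; run(V,(.5437,-.0053),-.035,B,sat,.004,hd); run(E,(.5344,.3802),.325,B,sat,.009,hd)
E
python3 ver2.py | tail -12
```

```text
short handle before/after 125
2 areas [284, 476] d mm [-0.8  0.8 -7.2] dyaw 6.6 err 0.819 0.73
2 areas [1040, 771] d mm [-4.1 -2.9 -3.6] dyaw 11.0 err 0.683 0.627
long base before/after
3 areas [541, 673, 1070] d mm [-1.6 -0.4  7. ] dyaw -0.4 err 0.831 0.801
1 areas [1073] d mm [  4.8  19.5 -41.1] dyaw 1.7 err 0.658 0.348
short handle before/after 140
2 areas [188, 243] d mm [  0.4  -0.8 -11. ] dyaw 8.4 err 1.627 1.436
2 areas [209, 326] d mm [ -2.4  -2.  -10.5] dyaw 8.9 err 1.309 1.191
long base before/after
3 areas [384, 553, 681] d mm [-1.8 -0.9  3.8] dyaw 0.1 err 1.138 1.097
1 areas [624] d mm [  4.   26.7 -58.7] dyaw -2.3 err 0.88 0.393
```

```bash
python3 - <<'E'
import pickle
from h import *
p=pickle.load(open("e3.pkl","rb")); h=cv2.cvtColor(p["frame"],cv2.COLOR_RGB2HSV)
c,s=np.cos(.325),np.sin(.325)
def scan(lab,ax,off,rng,z):
    out=[]
    for d in rng:
        a,b=(d,off) if ax=="x" else (off,d)
        u=np.round(proj(p,[[.5344+c*a-s*b,.3802+s*a+c*b,z]])[0]).astype(int); out.append((round(d*1000),*h[u[1],u[0]].tolist()))
    print(lab,out)
scan("y z.027 x=.008","y",.008,np.arange(-.044,.045,.003),.027)
scan("y z.027 x=-.010","y",-.010,np.arange(-.044,.045,.003),.027)
scan("x z.027 y=.02","x",.02,np.arange(-.036,.036,.003),.027)
scan("x z.027 y=-.02","x",-.02,np.arange(-.036,.036,.003),.027)
E
```

```text
y z.027 x=.008 [(-44, 20, 118, 245), (-41, 17, 132, 228), (-38, 16, 93, 74), (-35, 14, 79, 61), (-32, 11, 121, 61), (-29, 11, 156, 88), (-26, 10, 159, 117), (-23, 11, 163, 116), (-20, 10, 163, 116), (-17, 11, 166, 114), (-14, 11, 167, 116), (-11, 11, 158, 118), (-8, 11, 165, 113), (-5, 11, 167, 119), (-2, 12, 158, 118), (1, 14, 127, 104), (4, 14, 129, 109), (7, 16, 129, 113), (10, 15, 127, 191), (13, 16, 128, 211), (16, 16, 125, 217), (19, 16, 124, 212), (22, 16, 125, 216), (25, 16, 131, 209), (28, 13, 147, 149), (31, 19, 124, 239), (34, 20, 115, 247), (37, 17, 93, 232), (40, 18, 44, 192), (43, 17, 46, 184)]
y z.027 x=-.010 [(-44, 21, 113, 248), (-41, 17, 131, 226), (-38, 14, 102, 85), (-35, 15, 77, 53), (-32, 13, 119, 60), (-29, 11, 134, 76), (-26, 10, 151, 101), (-23, 10, 153, 102), (-20, 11, 154, 98), (-17, 11, 157, 101), (-14, 11, 143, 84), (-11, 13, 145, 67), (-8, 10, 129, 69), (-5, 12, 135, 70), (-2, 12, 140, 69), (1, 12, 131, 70), (4, 12, 133, 71), (7, 11, 134, 74), (10, 11, 142, 104), (13, 10, 144, 106), (16, 10, 151, 103), (19, 10, 157, 101), (22, 12, 165, 99), (25, 10, 154,
[... 407 characters left out ...]
130, 196), (6, 16, 127, 207), (9, 16, 123, 222), (12, 18, 117, 231), (15, 18, 120, 230), (18, 17, 126, 230), (21, 20, 115, 246), (24, 20, 120, 244), (27, 19, 121, 243), (30, 19, 114, 240), (33, 19, 48, 176)]
x z.027 y=-.02 [(-36, 16, 113, 145), (-33, 20, 113, 246), (-30, 20, 117, 245), (-27, 20, 119, 243), (-24, 18, 122, 238), (-21, 16, 132, 157), (-18, 19, 77, 53), (-15, 13, 107, 55), (-12, 11, 148, 88), (-9, 11, 148, 100), (-6, 11, 155, 99), (-3, 9, 148, 105), (0, 10, 161, 109), (3, 10, 152, 114), (6, 10, 158, 116), (9, 10, 162, 112), (12, 10, 155, 117), (15, 14, 125, 86), (18, 16, 137, 209), (21, 19, 122, 244), (24, 19, 119, 243), (27, 19, 119, 244), (30, 18, 114, 239), (33, 19, 47, 180)]
```

At the seated height, stamp_long's base edges scan at y -31…+29 mm and x -13…+14 mm, so it lies flat and centred. stamp_short's handle fit shows the same bias as when it stood on the mat, so it is seated too. The loupe and bottle fits also agree with their seated poses. Handing in.

```bash
python3 -c "
from plant import manip
print(manip.job_done())"
```

```text
the job is handed in; nothing more can be done
None
```

I stood the ink bottle, both rubber stamps and the loupe in their matching rests and handed the job in at about 31 s; my camera checks found all four seated (least directly for the short stamp) and the matchbox where it lay.

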